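Put the holder rack in order

ROBOT

A 7-joint arm with a two-finger parallel gripper is mounted at the origin on a cart in front of the work surface, level with it; the furniture and walls round the work are solid. World frame = base frame: x ahead of the robot, y to its left, z up, the work surface at z = 0. Lengths are in m, angles in rad, forces in N, time in s.
With the tool pointing down it reaches from about 0.4 to 0.85 m from the base axis. Payload 4.4 kg.
Tool frame: the origin (TCP) lies at the very end of the fingers, on their centre line; the grasp point (between the pads) lies 19 mm behind it (arm.grip_depth is the distance from the TCP to the grasp point, in m); y points along the fingers, x is the direction in which the jaws open and shut, and the axes are right-handed (so a half turn about y gives the same grasp; the last joint's range is limited). The gripper opens to 94 mm and grips with 3 to 60 N. Pads are 16 mm wide; open, the fingers measure 119 mm over their backs; the gripper's body (75 mm by 177 mm) begins 78 mm behind the grasp point.
Start: joints at [1.139, 0.628, 0.038, 1.517, -0.027, 0.996, -0.02], TCP at [0.233, -0.607, 0.205] pointing down, gripper open.
Joint ranges: [-3.06, 3.06], [-0.37, 2.12], [-1.25, 1.32], [0.18, 2.47], [-1.1, 4.24], [0.23, 1.98], [-2.94, 2.94]. Speed limits (rad/s): [2.57, 2.57, 3.14, 3.14, 3.14, 3.14, 3.14].

INTERFACE

Orientations are given as a unit quaternion [x, y, z, w].
In Python, from rig import sensors, grab_frame, calibration, arm gives the robot as it stands.
- The arm moves only by the tool carry_out, never from a script. Its arguments are lists of equal length, an entry for each row: "xyz": the shift along the tool's x, y, z in m, a list of three; "spin": the turn about the tool's y in rad; "gripper": the closure, from -1 (fully open) to 1 (shut). In form: {"xyz": [[x, y, z], ...], "spin": [spin, ...], "gripper": [gripper, ...]}. A call has exactly 5 rows; each row shifts and turns the commanded pose from where the row before left it, along the tool's axes as they then stand; what a row does not reach is not made up. A row lasts 1/12 s, in which the tool goes at most 41.7 mm and 7.16 degrees, less where a joint would pass 70% of its speed; a pose out of reach is approached as far as the arm can. A call with a gripper value outside its range is refused whole. The fingers move at their own pace and stop on an object; "force" is the grip in N (left out, the last holds). Time passes only in rows, so rows that do not move let the fingers close, or fill a call up. It gives the time, the measured TCP pose, the force and the opening at its end, in the units of the state.
- sensors.sense(): the state, without advancing time (a new reading comes with each control period).
- grab_frame(name): name is "scene" or "top" or "wrist"; returns the picture (420x560x3 uint8, blue, green, red); there is no depth.
- calibration(name): a dict with "fx", "fy", "cx", "cy" (pixels), "R" (3x3) and "t" (3): a world point X has camera coordinates R X + t. Camera axes: x right, y down, z forward; pixel columns grow to the right and rows downward; lengths in m; the calibration is good to about 2 mm. A picture is of the moment at which its call begins: read the wrist's pose just before it. calibration takes no time and is no camera call; for the wrist camera it gives the pose at the moment of the call.
- arm.job_done(): hands the job in, once; it reports no verdict.
The state is a dict: "time": time; "q": joint angles; "joint_velocities": joint speeds; "joint_torque": joint torques, N m; "tcp_pos": TCP position; "tool_rot": TCP orientation; "force": force on the tool from outside, world axes, zero at the start; "moment": the same for the moment, N m; "gripper_width": finger opening in m.
Only numpy, scipy, OpenCV 4.12 (cv2) and the standard library are available. Lean on these libraries where they do the work, as an engineer would, in place of code of your own. Each camera call takes 0.05 s, during which the arm holds its last target. There are 200 camera calls.

TASK

In the slotted rack the collet holder and the arbor stand in each other's lanes: swap them, so that the arbor ends in the leftmost lane and the collet holder in the rightmost. Put every loose mandrel away in the three lanes between them, one to a lane, any order. Each holder slides in from the front, foot under the plate and shank in the slot; push all of them fully home so they stand upright in one even row, and leave the valve and the shim cassette alone.

Things in the scene. Friction and masses are not known exactly. Their poses are not given: they have to be found in the camera images.
- rack: Fixed rack, 346 mm wide, no floor. Five lanes, open in front. Origin: on the table at its middle; x along the lanes to the back stop (away from the robot), y to its left, z up. Walls 60 mm high leave 56 mm per lane; back stop face at x = 35 mm. Aluminium top plate, z = 60 to 66 mm, x = -50 to 48 mm; over each lane a 30 mm slot, mouth rounded, from the front to x = 28 mm. Yaw varies.
- arbor: A stepped arbor: round grey steel body 43 mm in diameter from z = 0 to 56 mm, round shank 24 mm in diameter up to z = 98 mm. 0.42 kg. At the start it stands in the rightmost lane (lane 5) of the rack. Origin: centre of its underside, z up; round. Fully home its axis is at rack x = +13 mm.
- collet_holder: A collet holder: dark ribbed round body 44 mm in diameter up to z = 38 mm, tapering to 30 mm at z = 52 mm, then a bright round shank 24 mm in diameter up to z = 101 mm. 0.35 kg. At the start it stands in the leftmost lane (lane 1) of the rack. Origin: centre of its underside, z up; round. Fully home its axis is at rack x = +13 mm.
- mandrel_0: A mandrel (two or three present, the rest None), loose on the table: bright steel, a flat heavy disc foot 46 mm in diameter and 16 mm thick with a plain round shank 22 mm in diameter up to z = 104 mm. 0.3 kg (varies by a third). Origin: centre of its underside, z up; round. Fully home in a lane its axis is at rack x = +12 mm (foot against the back stop).
- mandrel_1: Like mandrel_0.
- mandrel_2: Like mandrel_0.
- brass_valve: Bystander, to be left alone: brass relief valve lying on the table, 118 x 44 x 46 mm. Origin: centre of its underside, long along its y.
- shim_cassette: Bystander, to be left alone: flat shim cassette lying on the table, 128 x 68 x 24 mm. Origin: centre of its underside, long along its y.
- lane1 (a point): Point on the table in lane 1 of the rack (leftmost as the robot sees it), where a holder stands when pushed home. In the rack's frame x = 12 mm, y = 128 mm, z = 0. Feet wider than the 30 mm slot go in only from the front, under the plate, with the shank up through the slot. A row of these points is evenly spaced by 64 mm.
- lane2 (a point): Point on the table in lane 2 of the rack (second from the left as the robot sees it), where a holder stands when pushed home. In the rack's frame x = 12 mm, y = 64 mm, z = 0. Feet wider than the 30 mm slot go in only from the front, under the plate, with the shank up through the slot. A row of these points is evenly spaced by 64 mm.
- lane3 (a point): Point on the table in lane 3 of the rack (middle as the robot sees it), where a holder stands when pushed home. In the rack's frame x = 12 mm, y = 0 mm, z = 0. Feet wider than the 30 mm slot go in only from the front, under the plate, with the shank up through the slot. A row of these points is evenly spaced by 64 mm.
- lane4 (a point): Point on the table in lane 4 of the rack (second from the right as the robot sees it), where a holder stands when pushed home. In the rack's frame x = 12 mm, y = -64 mm, z = 0. Feet wider than the 30 mm slot go in only from the front, under the plate, with the shank up through the slot. A row of these points is evenly spaced by 64 mm.
- lane5 (a point): Point on the table in lane 5 of the rack (rightmost as the robot sees it), where a holder stands when pushed home. In the rack's frame x = 12 mm, y = -128 mm, z = 0. Feet wider than the 30 mm slot go in only from the front, under the plate, with the shank up through the slot. A row of these points is evenly spaced by 64 mm.
Not all that is in view belongs to the job. What is shaped like the mandrel_2 but blue or green is not meant.

How it is judged:
By the outcome, as a careful person would: the job done as asked, in the order asked, and still so for the second after the job is handed in, with the robot touching nothing.
Of mandrel_0, mandrel_1, mandrel_2 only 2 to 3 are there at a start; the rules pass over those that are not, and their reading is None.
At some moment in a run one of mandrel_0, mandrel_1, mandrel_2 may be knocked a few centimetres aside while the robot is not near it.
It also fails if it takes over 208 s, if anything falls off the work surface, if the arm or the gripper's body presses on something with over 40 N, if the wrist force passes 120 N, or if a joint passes its speed limit or range.

## Working session

There is one attempt and no reset: what is moved stays moved. The work goes in short steps, Python scripts to look and compute and a tool call to move; the robot and the scene stay as the last step left them, time stands still between calls to the robot, and variables do not carry over. Pictures are saved under pics/ and viewed, about 12 in all and at most 16, crops included, and the job is handed in when it is done.

Besides the shell and the picture viewer there is one more tool, called in YAML: its name, and indented under it one key for each argument. carry_out: Moves the arm, as the interface text tells. Its arguments: {"type":"object","properties":{"xyz":{"type":"array","items":{"type":"array","items":{"type":"number"}}},"spin":{"type":"array","items":{"type":"number"}},"gripper":{"type":"array","items":{"type":"number"}},"force":{"type":"number"}},"required":["xyz","spin","gripper"]}

```bash
mkdir -p pics; ls; python3 - <<'E'
from rig import sensors, grab_frame, calibration, arm
import cv2
s=sensors.sense(); print(s)
for n in("scene","top"):
    cv2.imwrite(f"pics/{n}0.png",grab_frame(n)); c=calibration(n); print(n,c)
E
```

```text
pics
{'time': 0.0, 'q': array([ 1.13922674,  0.62933539,  0.03843481,  1.51832741, -0.02696783,
        0.99627521, -0.01998259]), 'joint_velocities': array([-0.00011774,  0.00099667,  0.0012253 , -0.00048198, -0.0006212 ,
       -0.00090902, -0.00132749]), 'joint_torque': array([ 3.44271393e-05, -5.49732792e+01,  1.14374422e+00, -1.86640102e+01,
       -5.21977991e-02,  2.37010064e-02,  1.60155851e-04]), 'tcp_pos': array([ 0.23227735, -0.60639495,  0.20457393]), 'tool_rot': array([-0.58225032,  0.40125706, -0.40017449,  0.58295602]), 'force': array([ 0.01205563, -0.25858659,  1.30722162]), 'moment': array([-0.053179  , -0.00931516,  0.03668235]), 'gripper_width': 0.09391074432482148}
scene {'fx': 379.1741830546524, 'fy': 379.1741830546524, 'cx': 281.3170312769569, 'cy': 210.9477570863829, 'R': array([[-0.8299831 , -0.55738487,  0.02121692],
       [-0.37448005,  0.52862823, -0.76178533],
       [ 0.41339175, -0.64021427, -0.64748201]]), 't': array([0.49151592, 0.10952193, 0.77585181])}
top {'fx': 409.57973553266874, 'fy': 409.57973553266874, 'cx': 277.3791278005357, 'cy': 212.49966351044543, 'R': array([[-1.93564769e-04, -9.99960792e-01,  8.85311889e-03],
       [-9.85795423e-01, -1.29607736e-03, -1.67945537e-01],
       [ 1.67950427e-01, -8.75987242e-03, -9.85756521e-01]]), 't': array([0.17932828, 0.49831052, 0.81106483])}
```

View pics/top0.png

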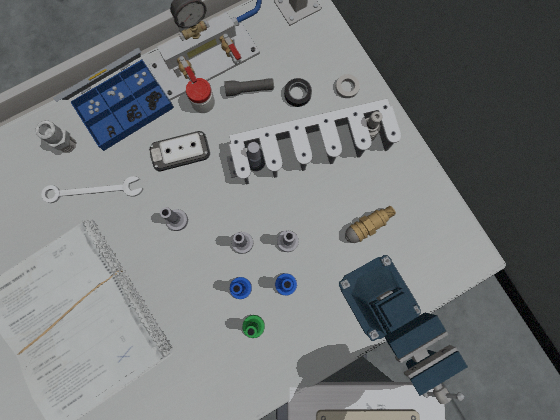

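View pics/scene0.png

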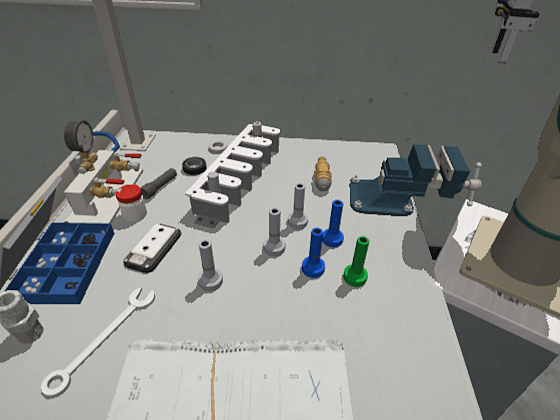

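The top view shows three grey mandrels with feet near (176,219), (242,242) and (288,240). Blue lookalikes are at (240,288) and (286,284), and a green one at (252,327). The collet holder is in lane 1 (254,150) and the arbor in lane 5 (375,120). The valve is at (370,225) and the cassette at (180,150). By the description I choose the three grey ones and will check them in a close crop.

```bash
python3 - <<'E'
import cv2
im=cv2.imread("pics/top0.png")[95:265,150:410]
cv2.imwrite("pics/crop0.png",cv2.resize(im,None,fx=3,fy=3,interpolation=cv2.INTER_CUBIC))
E
```

```text
(no output)
```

View pics/crop0.png

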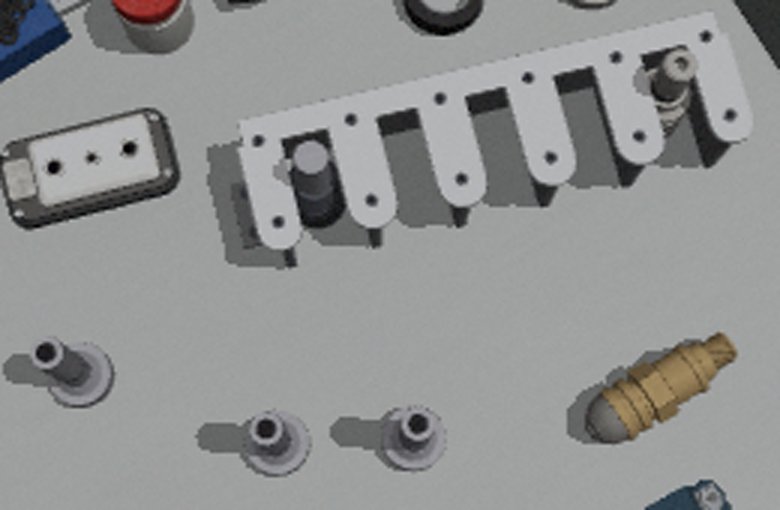

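The crop confirms three plain grey mandrels: tops at crop (46,353), (267,429) and (417,425). It also shows the rack screws, the plate edge, the collet top (312,158) and the arbor top (679,65).

```bash
cat > h.py <<'E'
import numpy as np, json
from scipy.spatial.transform import Rotation as Ro
from rig import sensors, grab_frame, calibration, arm
def p2w(c,uv,z):
    d=np.array([(uv[0]-c["cx"])/c["fx"],(uv[1]-c["cy"])/c["fy"],1.])
    R,t=np.array(c["R"]),np.array(c["t"]); o=-R.T@t; d=R.T@d
    return o+d*(z-o[2])/d[2]
def pose():
    s=sensors.sense(); return s,np.array(s["tcp_pos"]),Ro.from_quat(s["tool_rot"])
E
python3 - <<'E'
from h import *
c=calibration("top")
f=lambda p,z:p2w(c,(150+(p[0]+.5)/3-.5,95+(p[1]+.5)/3-.5),z)[:2]
B=[(258,141),(351,119),(440,98),(528,77),(616,57),(706,36)];F=[(278,222),(372,201),(461,180),(550,158),(639,136),(730,115)]
b=np.array([f(p,.066) for p in B]);g=np.array([f(p,.066) for p in F])
for q in(b,g):
    d=q[0]-q[-1];print(np.hypot(*d),np.degrees(np.arctan2(-d[0],d[1])),q.mean(0))
print("mid dx",g.mean(0)-b.mean(0), np.linalg.norm(g.mean(0)-b.mean(0)))
print("edge corners",f((240,122),.066),f((713,13),.066), np.mean([f((240,122),.066),f((713,13),.066)],0))
for n,p,z in[("m0",(46,353),.104),("m0f",(80,374),.016),("m1",(267,429),.104),("m1f",(277,442),.016),("m2",(417,425),.104),("m2f",(413,438),.016),("col",(312,158),.101),("arb",(679,65),.098)]:print(n,f(p,z).round(4))
s,p,R=pose();print(R.as_matrix().round(3))
E
```

```text
0.3243711573922481 13.990350473066881 [0.68270068 0.10912547]
0.3237888130283892 13.924981835217654 [0.62398529 0.0948194 ]
mid dx [-0.05871539 -0.01430607] 0.06043311279516971
edge corners [0.65707844 0.27927   ] [ 0.73904832 -0.05395078] [0.69806338 0.11265961]
m0 [0.4876 0.3961]
m0f [0.4875 0.3949]
m1 [0.4388 0.2539]
m1f [0.4391 0.2543]
m2 [0.4414 0.1586]
m2f [0.442  0.1583]
col [0.6193 0.2272]
arb [ 0.6865 -0.0198]
[[ 0.358 -0.001  0.934]
 [-0.934  0.002  0.358]
 [-0.002 -1.    -0.   ]]
```

carry_out:
  xyz:
    - [0, -0.02, 0]
    - [0, -0.02, 0]
    - [0, -0.02, 0]
    - [0, -0.02, 0]
    - [0, -0.02, 0]
  spin: [-0.096, -0.096, -0.096, -0.096, -0.096]
  gripper: [-0.3, -0.3, -0.3, -0.3, -0.3]
  force: 30

```text
time: 0.52
tcp_pos: [0.2323, -0.6066, 0.3059]
tool_rot: [-0.661, 0.249, -0.249, 0.662]
force: [0.5, -0.6, -0.8]
gripper_width: 0.064
```

carry_out:
  xyz:
    - [0, 0, 0]
    - [0, 0, 0]
    - [0, 0, 0]
    - [0, 0, 0]
    - [0, 0, 0]
  spin: [-0.096, -0.096, -0.096, -0.096, -0.096]
  gripper: [-0.3, -0.3, -0.3, -0.3, -0.3]

```text
time: 0.93
tcp_pos: [0.2323, -0.6067, 0.305]
tool_rot: [-0.702, 0.085, -0.085, 0.702]
force: [-0.4, 0.2, 1.1]
gripper_width: 0.0613
```

carry_out:
  xyz:
    - [0, 0, 0]
    - [0, 0, 0]
    - [0, 0, 0]
    - [0, 0, 0]
    - [0, 0, 0]
  spin: [-0.096, -0.096, -0.096, -0.096, -0.096]
  gripper: [-0.3, -0.3, -0.3, -0.3, -0.3]

```text
time: 1.35
tcp_pos: [0.2323, -0.6067, 0.3049]
tool_rot: [-0.702, -0.084, 0.085, 0.702]
force: [-0.2, 0.2, -0.4]
gripper_width: 0.0612
```

carry_out:
  xyz:
    - [0.026, 0, 0.029]
    - [0.026, 0, 0.029]
    - [0.026, 0, 0.029]
    - [0.026, 0, 0.029]
    - [0.026, 0, 0.029]
  spin: [0, 0, 0, 0, 0]
  gripper: [-0.3, -0.3, -0.3, -0.3, -0.3]

```text
time: 1.77
tcp_pos: [0.3254, -0.4339, 0.3051]
tool_rot: [-0.702, -0.083, 0.083, 0.702]
force: [0.8, 0.1, -0.4]
gripper_width: 0.061
```

carry_out:
  xyz:
    - [0.026, 0, 0.029]
    - [0.026, 0, 0.029]
    - [0.026, 0, 0.029]
    - [0.026, 0, 0.029]
    - [0.026, 0, 0.029]
  spin: [0, 0, 0, 0, 0]
  gripper: [-0.3, -0.3, -0.3, -0.3, -0.3]

```text
time: 2.18
tcp_pos: [0.4181, -0.2626, 0.3054]
tool_rot: [-0.702, -0.083, 0.083, 0.702]
force: [0.4, -0.6, 1.3]
gripper_width: 0.0612
```

carry_out:
  xyz:
    - [0.026, 0, 0.029]
    - [0.026, 0, 0.029]
    - [0.026, 0, 0.029]
    - [0.026, 0, 0.029]
    - [0.026, 0, 0.029]
  spin: [0, 0, 0, 0, 0]
  gripper: [-0.3, -0.3, -0.3, -0.3, -0.3]

```text
time: 2.6
tcp_pos: [0.5108, -0.0915, 0.3053]
tool_rot: [0.702, 0.083, -0.083, -0.702]
force: [0.5, -0.2, 1.0]
gripper_width: 0.0609
```

carry_out:
  xyz:
    - [0.026, 0, 0.029]
    - [0.026, 0, 0.029]
    - [0.02, 0, 0.029]
    - [0, 0, 0.029]
    - [0, 0, 0]
  spin: [0, 0, 0, 0, 0]
  gripper: [-0.3, -0.3, -0.3, -0.3, -0.3]

```text
time: 3.02
tcp_pos: [0.5523, 0.0447, 0.3053]
tool_rot: [-0.7, -0.086, 0.087, 0.704]
force: [-1.4, 0.8, 0.8]
gripper_width: 0.0611
```

```bash
python3 - <<'E'
from h import *
import cv2,pickle
s,p,R=pose();c=calibration("wrist");im=grab_frame("wrist")
print(p,R.as_matrix().round(3)); print(c,-np.array(c["R"]).T@c["t"])
pickle.dump(c,open("w1.pkl","wb"));cv2.imwrite("pics/w1.png",im)
cv2.imwrite("pics/w1b.png",cv2.resize(im,None,fx=1.42,fy=1.42,interpolation=cv2.INTER_CUBIC))
E
```

```text
[0.55228625 0.0446781  0.3052809 ] [[ 0.97  -0.001 -0.243]
 [ 0.243  0.005  0.97 ]
 [-0.    -1.     0.005]]
{'fx': 347.92770330211954, 'fy': 347.92770330211954, 'cx': 278.5722115937107, 'cy': 209.00278186406322, 'R': array([[ 9.70201095e-01,  2.42301043e-01, -1.98857928e-04],
       [ 2.34959833e-01, -9.40604925e-01,  2.45063771e-01],
       [ 5.91921607e-02, -2.37807863e-01, -9.69506941e-01]]), 't': array([-0.54639991, -0.13771092,  0.46603925])} [0.53488845 0.1136895  0.48546759]
```

View pics/w1b.png

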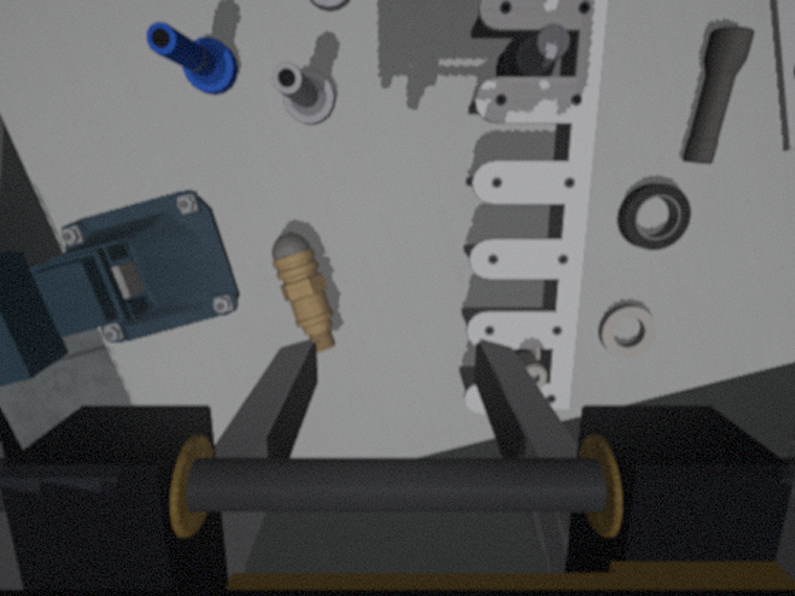

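This wrist view shows all six back-row screws, from (585,7) to (551,398) in the enlarged picture. The collet holder top is at (553,41) and is not pushed fully home.

```bash
python3 - <<'E'
from h import *
import pickle
c=pickle.load(open("w1.pkl","rb"))
f=lambda p,z:p2w(c,((p[0]+.5)/1.42-.5,(p[1]+.5)/1.42-.5),z)[:2]
b=np.array([f(p,.066) for p in[(585,7),(576,99),(569,182),(562,259),(557,330),(551,398)]])
g=np.array([f(p,.066) for p in[(506,7),(501,99),(496,182),(493,259),(489,330)]])
for q,ys in((b,np.arange(160,-161,-64)/1e3),(g,np.arange(160,-97,-64)/1e3)):
    A=np.polyfit(ys,q,1);print("dir",A[0],np.degrees(np.arctan2(-A[0][0],A[0][1])),"centre",A[1])
print("edge",f((598,100),.066),f((574,370),.066))
print("col",f((553,41),.101))
E
```

```text
dir [-0.24300524  0.98105896] 13.911979466072365 centre [0.68366573 0.10954205]
dir [-0.24109442  0.97944961] 13.828603310867932 centre [0.62531554 0.09512633]
edge [0.67740039 0.20660274] [ 0.73437646 -0.01636914]
col [0.62120418 0.22822428]
```

carry_out:
  xyz:
    - [0.022, 0, 0.0323]
    - [0.022, 0, 0.0323]
    - [0.022, 0, 0.0323]
    - [0.022, 0, 0.0323]
    - [0.022, 0, 0.0323]
  spin: [0, 0, 0, 0, 0]
  gripper: [-0.3, -0.3, -0.3, -0.3, -0.3]

```text
time: 3.48
tcp_pos: [0.6239, 0.2184, 0.3051]
tool_rot: [0.703, 0.082, -0.082, -0.702]
force: [0.1, 0.5, 0.3]
gripper_width: 0.0608
```

carry_out:
  xyz:
    - [0, 0.035, 0]
    - [0, 0.04, 0]
    - [0, 0.04, 0]
    - [0, 0.035, 0]
    - [0, 0, 0]
  spin: [0, 0, 0, 0, 0]
  gripper: [-0.3, -0.3, -0.3, -0.3, -0.3]

```text
time: 3.9
tcp_pos: [0.6185, 0.2142, 0.1477]
tool_rot: [0.704, 0.078, -0.087, -0.7]
force: [-1.2, -1.3, -0.5]
gripper_width: 0.0611
```

```bash
cat >> h.py <<'E'
EX=np.array([.9708,.2397]);EY=np.array([-.2397,.9708])
def rk(p): return np.array([EX@p[:2]-.6575,EY@p[:2]+.0576])  # rack coords
E
python3 - <<'E'
from h import *
import cv2
s,p,R=pose();c=calibration("wrist");im=grab_frame("wrist")
print(p,rk(p),R.as_matrix()[:2,0])
# where tool axis & expected collet top project
for n,P in(("colltop",[*(.6203,.2277),.101]),):
    q=np.array(c["R"])@P+c["t"];print(n,c["fx"]*q[0]/q[2]+c["cx"],c["fy"]*q[1]/q[2]+c["cy"])
cv2.imwrite("pics/w2.png",im)
E
```

```text
[0.61853238 0.21422486 0.14767763] [-0.00567907  0.11730728] [0.97271495 0.23157649]
colltop 287.0349600575477 210.07599562110605
```

View pics/w2.png

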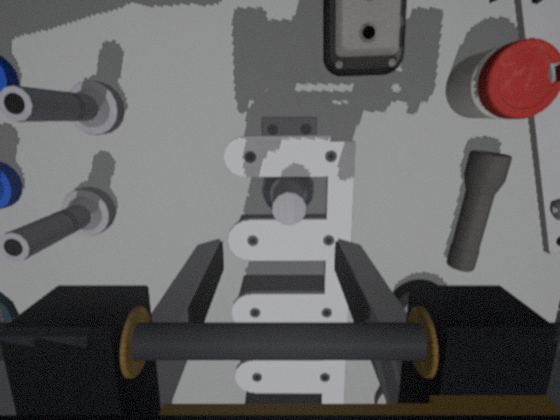

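The collet top is at (289,208), against (287,210) predicted, so the position holds.

carry_out:
  xyz:
    - [0.006, 0, 0.013]
    - [0, 0.03, 0]
    - [0, 0.03, 0]
    - [0, 0.018, 0]
    - [0, 0, 0]
  spin: [0, 0, 0, 0, 0]
  gripper: [-0.3, -0.3, -0.3, -0.3, -0.3]

```text
time: 4.37
tcp_pos: [0.6255, 0.2336, 0.0767]
tool_rot: [0.702, 0.082, -0.083, -0.702]
force: [-0.8, -0.5, -0.3]
gripper_width: 0.061
```

```bash
python3 - <<'E'
from h import *
s,p,R=pose();print(p,rk(p),R.as_matrix().round(3),s["force"])
E
```

```text
[0.62553643 0.2335543  0.07670972] [0.00575373 0.13439343] [[ 0.972 -0.001 -0.233]
 [ 0.233 -0.001  0.972]
 [-0.001 -1.    -0.   ]] [-0.79494221 -0.53199378 -0.32501414]
```

carry_out:
  xyz:
    - [-0.005, 0.005, -0.0045]
    - [0, 0, 0]
    - [0, 0, 0]
    - [0, 0, 0]
    - [0, 0, 0]
  spin: [0.005, 0, 0, 0, 0]
  gripper: [-0.3, -0.3, 0.6, 0.6, 0.6]
  force: 30

```text
time: 4.78
tcp_pos: [0.6229, 0.228, 0.074]
tool_rot: [-0.702, -0.082, 0.08, 0.703]
force: [0.1, 0.2, -0.1]
gripper_width: 0.0444
```

carry_out:
  xyz:
    - [0, 0, 0]
    - [0, 0, 0]
    - [0, 0, 0]
    - [0, 0, 0]
    - [0, 0, 0]
  spin: [0, 0, 0, 0, 0]
  gripper: [0.7, 0.7, 0.7, 0.7, 0.7]

```text
time: 5.2
tcp_pos: [0.6218, 0.2276, 0.0727]
tool_rot: [0.702, 0.081, -0.081, -0.702]
force: [-0.0, 0.3, 2.5]
gripper_width: 0.0231
```

```bash
python3 - <<'E'
from h import *
s,p,R=pose();print(p,rk(p),R.as_matrix()[:2,0],s["force"],s["gripper_width"])
E
```

```text
[0.62184048 0.22764575 0.07265181] [0.00074942 0.12954333] [0.97365979 0.22800574] [-0.03615221  0.2743022   2.53761282] 0.02307701290312629
```

carry_out:
  xyz:
    - [0, -0.002, 0]
    - [-0.015, 0, 0]
    - [-0.025, 0, 0]
    - [-0.025, 0, 0]
    - [-0.02, 0, 0]
  spin: [-0.01, 0, 0, 0, 0]
  gripper: [0.7, 0.7, 0.7, 0.7, 0.7]

```text
time: 5.62
tcp_pos: [0.5366, 0.2063, 0.0736]
tool_rot: [0.702, 0.084, -0.086, -0.702]
force: [0.3, 0.5, -4.1]
gripper_width: 0.0238
```

carry_out:
  xyz:
    - [-0.015, 0, 0]
    - [-0.01, -0.01, 0]
    - [0, -0.01, 0]
    - [0, 0, 0]
    - [0, 0, 0]
  spin: [0, 0, 0, 0, 0]
  gripper: [0.7, 0.7, 0.7, 0.7, 0.7]

```text
time: 6.03
tcp_pos: [0.5169, 0.2021, 0.0952]
tool_rot: [-0.702, -0.086, 0.083, 0.702]
force: [0.3, 0.3, -4.6]
gripper_width: 0.0233
```

carry_out:
  xyz:
    - [0, 0, -0.02]
    - [0, 0, -0.03]
    - [0, 0, -0.035]
    - [0, 0, -0.03]
    - [0, 0, -0.015]
  spin: [0, 0, 0, 0, 0]
  gripper: [0.7, 0.7, 0.7, 0.7, 0.7]

```text
time: 6.45
tcp_pos: [0.5476, 0.0694, 0.0936]
tool_rot: [0.703, 0.083, -0.083, -0.701]
force: [0.7, -0.7, -4.0]
gripper_width: 0.0232
```

carry_out:
  xyz:
    - [0, 0, 0]
    - [0, 0.01, 0]
    - [0, 0.008, 0]
    - [0, 0.002, 0]
    - [0, 0, 0]
  spin: [0, 0, 0, 0, 0]
  gripper: [0.7, 0.7, 0.7, 0.7, 0.7]

```text
time: 6.87
tcp_pos: [0.545, 0.0767, 0.0734]
tool_rot: [-0.702, -0.085, 0.086, 0.702]
force: [1.2, -0.6, -4.4]
gripper_width: 0.0233
```

```bash
python3 - <<'E'
from h import *
import cv2
s,p,R=pose();print(p,rk(p),R.as_matrix()[:2,0],s["force"],s["gripper_width"])
cv2.imwrite("pics/s1.png",cv2.resize(grab_frame("scene")[80:320,130:430],None,fx=2.4,fy=2.4))
E
```

```text
[0.54503788 0.07672921 0.0733575 ] [-0.10998524  0.00144314] [0.97072484 0.24018708] [ 1.19177798 -0.59179626 -4.39080241] 0.023307245088575092
```

View pics/s1.png

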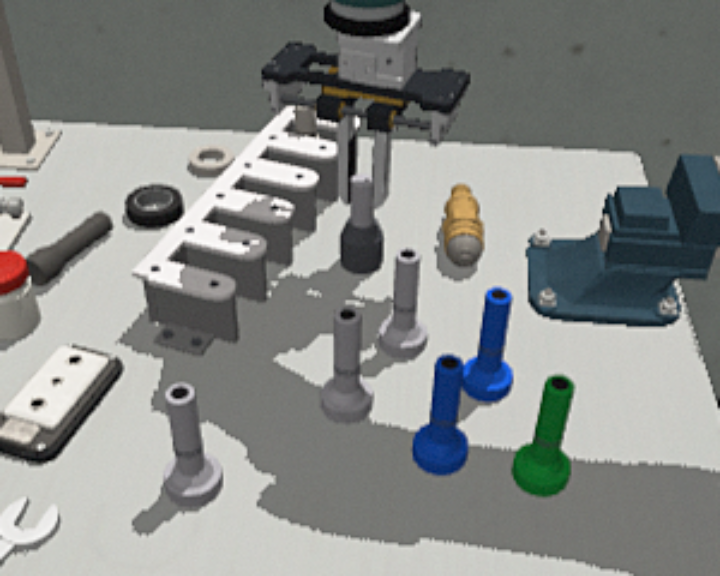

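carry_out:
  xyz:
    - [0, 0.0015, 0]
    - [0, 0.001, 0]
    - [0, 0, 0]
    - [0, 0, 0]
    - [0, 0, 0]
  spin: [0, 0, 0, 0, 0]
  gripper: [0.7, 0.7, 0.3, -0.1, -0.3]

```text
time: 7.33
tcp_pos: [0.5466, 0.0754, 0.0725]
tool_rot: [-0.702, -0.085, 0.084, 0.702]
force: [0.6, -0.2, -0.6]
gripper_width: 0.0401
```

carry_out:
  xyz:
    - [0, 0, 0]
    - [0, 0, 0]
    - [0, -0.02, 0]
    - [0, -0.03, 0]
    - [0, -0.03, 0]
  spin: [0, 0, 0, 0, 0]
  gripper: [-0.3, -0.3, -0.3, -0.3, -0.3]

```text
time: 7.75
tcp_pos: [0.5451, 0.0751, 0.1522]
tool_rot: [-0.702, -0.084, 0.086, 0.702]
force: [0.7, 0.6, 0.3]
gripper_width: 0.0612
```

carry_out:
  xyz:
    - [0.028, 0, -0.032]
    - [0.028, 0, -0.032]
    - [0.028, 0, -0.032]
    - [0.028, 0, -0.032]
    - [0, 0, 0]
  spin: [0, 0, 0, 0, 0]
  gripper: [-0.3, -0.3, -0.3, -0.3, -0.3]

```text
time: 8.17
tcp_pos: [0.6884, -0.0292, 0.1511]
tool_rot: [0.704, 0.083, -0.079, -0.701]
force: [0.2, -1.3, 0.3]
gripper_width: 0.0613
```

carry_out:
  xyz:
    - [0, 0, 0]
    - [0, 0, 0]
    - [0, 0, 0]
    - [0, 0, 0]
    - [0, 0, 0]
  spin: [0, 0, 0, 0, 0]
  gripper: [-0.3, -0.3, -0.3, -0.3, -0.3]

```text
time: 8.58
tcp_pos: [0.6818, -0.0194, 0.1525]
tool_rot: [-0.702, -0.085, 0.085, 0.702]
force: [0.8, 0.3, -0.3]
gripper_width: 0.0612
```

```bash
python3 - <<'E'
from h import *
import cv2
s,p,R=pose();c=calibration("wrist");im=grab_frame("wrist")
print(p,rk(p),R.as_matrix()[:2,0],s["force"],s["gripper_width"])
q=np.array(c["R"])@[.6865,-.0198,.098]+c["t"];u=np.array([c["fx"]*q[0]/q[2]+c["cx"],c["fy"]*q[1]/q[2]+c["cy"]]);print(u)
import pickle;pickle.dump(c,open("w3.pkl","wb"))
cv2.imwrite("pics/w3.png",im)
E
```

```text
[ 0.68181966 -0.01943148  0.15246902] [-0.0002472  -0.12469626] [0.97089612 0.23950095] [ 0.82823503  0.25119303 -0.34222318] 0.06118394640110687
[285.21423197 226.98731606]
```

View pics/w3.png

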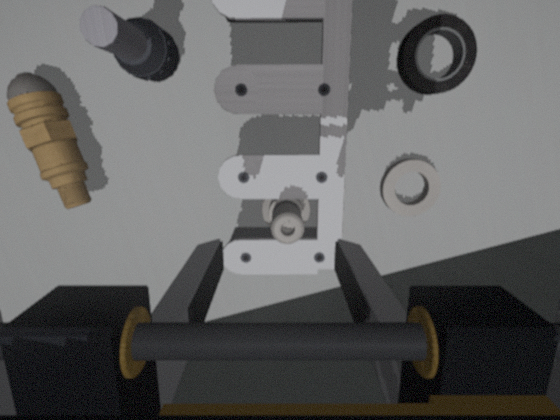

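The arbor top is at (288,229), against (285,227) predicted. I descend and grip it.

carry_out:
  xyz:
    - [0.005, 0.02, -0.0015]
    - [0, 0.03, 0]
    - [0, 0.02, 0]
    - [0, 0.01, 0]
    - [0, 0, 0]
  spin: [0, 0, 0, 0, 0]
  gripper: [-0.3, -0.3, -0.3, -0.3, 0.2]

```text
time: 9.05
tcp_pos: [0.6856, -0.0207, 0.0696]
tool_rot: [-0.702, -0.083, 0.087, 0.702]
force: [0.3, 0.6, -1.1]
gripper_width: 0.0569
```

carry_out:
  xyz:
    - [0, 0, 0]
    - [0, 0, 0]
    - [0, 0, 0]
    - [0, 0, 0]
    - [0, 0, 0]
  spin: [0, 0, 0, 0, 0]
  gripper: [0.7, 0.7, 0.7, 0.7, 0.7]

```text
time: 9.47
tcp_pos: [0.6882, -0.0209, 0.0731]
tool_rot: [0.702, 0.085, -0.084, -0.702]
force: [0.1, -0.3, 0.3]
gripper_width: 0.0247
```

```bash
python3 - <<'E'
from h import *
s,p,R=pose();print(p,rk(p),R.as_matrix()[:2,0],s["force"],s["gripper_width"])
E
```

```text
[ 0.68821943 -0.02089613  0.0730587 ] [ 0.00561462 -0.12765216] [0.97138666 0.23749823] [ 0.07622285 -0.27602744  0.26974195] 0.024704083300571063
```

carry_out:
  xyz:
    - [0, -0.0015, 0]
    - [-0.015, 0, 0]
    - [-0.025, 0, 0]
    - [-0.025, 0, 0]
    - [-0.025, 0, 0]
  spin: [0, 0, 0, 0, 0]
  gripper: [0.7, 0.7, 0.7, 0.7, 0.7]

```text
time: 9.88
tcp_pos: [0.5986, -0.0424, 0.0731]
tool_rot: [-0.702, -0.084, 0.085, 0.702]
force: [-0.7, 0.2, -3.7]
gripper_width: 0.0232
```

carry_out:
  xyz:
    - [-0.015, 0, 0]
    - [0, -0.02, 0]
    - [0, -0.035, 0]
    - [0, -0.04, 0]
    - [0, -0.035, 0]
  spin: [0, 0, 0, 0, 0]
  gripper: [0.7, 0.7, 0.7, 0.7, 0.7]

```text
time: 10.3
tcp_pos: [0.5849, -0.0458, 0.205]
tool_rot: [-0.702, -0.084, 0.085, 0.702]
force: [0.6, -0.3, -3.4]
gripper_width: 0.0229
```

carry_out:
  xyz:
    - [0, 0, 0.01]
    - [0, 0, 0.025]
    - [0, 0, 0.035]
    - [0, 0, 0.035]
    - [0, 0, 0.035]
  spin: [0, 0, 0, 0, 0]
  gripper: [0.7, 0.7, 0.7, 0.7, 0.7]

```text
time: 10.72
tcp_pos: [0.5509, 0.0912, 0.2026]
tool_rot: [0.702, 0.084, -0.085, -0.702]
force: [0.9, 0.4, -4.2]
gripper_width: 0.0229
```

carry_out:
  xyz:
    - [0, 0, 0.035]
    - [0, 0, 0.035]
    - [0, 0, 0.03]
    - [0, 0, 0.0155]
    - [0, 0, 0]
  spin: [0, 0, 0, 0, 0]
  gripper: [0.7, 0.7, 0.7, 0.7, 0.7]

```text
time: 11.13
tcp_pos: [0.5221, 0.2082, 0.2031]
tool_rot: [-0.7, -0.087, 0.088, 0.703]
force: [-0.6, -0.1, -3.8]
gripper_width: 0.0228
```

carry_out:
  xyz:
    - [0, 0.03, 0]
    - [0, 0.04, 0]
    - [0, 0.03, 0]
    - [0, 0.015, 0]
    - [0, 0, 0]
  spin: [0, 0, 0, 0, 0]
  gripper: [0.7, 0.7, 0.7, 0.7, 0.7]

```text
time: 11.55
tcp_pos: [0.5216, 0.1997, 0.0842]
tool_rot: [0.703, 0.081, -0.088, -0.701]
force: [-1.5, -0.4, -3.5]
gripper_width: 0.0229
```

carry_out:
  xyz:
    - [0, 0, 0]
    - [0, 0, 0]
    - [0, 0, 0]
    - [0, 0, 0]
    - [0, 0, 0]
  spin: [0, 0, 0, 0, 0]
  gripper: [0.7, 0.7, 0.7, 0.7, 0.7]

```text
time: 11.97
tcp_pos: [0.5256, 0.2025, 0.0896]
tool_rot: [-0.702, -0.085, 0.084, 0.702]
force: [-0.4, -0.6, -3.7]
gripper_width: 0.0232
```

```bash
python3 - <<'E'
from h import *
s,p,R=pose();print(p,rk(p),R.as_matrix()[:2,0],s["force"],s["gripper_width"])
E
```

```text
[0.52563283 0.2025332  0.08961307] [-0.09866844  0.12822504] [0.97141156 0.23739261] [-0.40895323 -0.60946106 -3.68106537] 0.02320771755896913
```

carry_out:
  xyz:
    - [0, 0.01, 0]
    - [0, 0.005, 0]
    - [0, 0, 0]
    - [0.01, 0, 0]
    - [0.02, 0, 0]
  spin: [0, 0, 0, 0, 0]
  gripper: [0.7, 0.7, 0.7, 0.7, 0.7]

```text
time: 12.38
tcp_pos: [0.5513, 0.2087, 0.0728]
tool_rot: [0.703, 0.084, -0.087, -0.701]
force: [-0.5, 0.3, -3.8]
gripper_width: 0.023
```

carry_out:
  xyz:
    - [0.02, 0, 0]
    - [0.02, 0, 0]
    - [0.02, 0, 0]
    - [0.01, 0, 0]
    - [0, 0, 0]
  spin: [0, 0, 0, 0, 0]
  gripper: [0.7, 0.7, 0.7, 0.7, 0.7]

```text
time: 12.8
tcp_pos: [0.6241, 0.2265, 0.0728]
tool_rot: [-0.702, -0.085, 0.084, 0.702]
force: [-0.4, 0.3, -3.9]
gripper_width: 0.0228
```

carry_out:
  xyz:
    - [0.002, 0, 0]
    - [0.002, 0, 0]
    - [0.002, 0, 0]
    - [0, 0, 0]
    - [0, 0, 0]
  spin: [0, 0, 0, 0, 0]
  gripper: [0.7, 0.7, 0.7, 0.7, 0.7]

```text
time: 13.22
tcp_pos: [0.6275, 0.2275, 0.0736]
tool_rot: [0.702, 0.085, -0.085, -0.702]
force: [-0.1, 0.3, -3.6]
gripper_width: 0.0226
```

```bash
python3 - <<'E'
from h import *
s,p,R=pose();print(p,rk(p),R.as_matrix()[:2,0],s["force"],s["gripper_width"])
E
```

```text
[0.62750274 0.22748771 0.07357853] [0.00620846 0.12803267] [0.97128445 0.23792115] [-0.05156125  0.26568887 -3.64629656] 0.02261874412998015
```

carry_out:
  xyz:
    - [0.002, 0.001, 0]
    - [0.002, 0, 0]
    - [0.002, 0, 0]
    - [0, 0, 0]
    - [0, 0, 0]
  spin: [0, 0, 0, 0, 0]
  gripper: [0.7, 0.7, 0.7, 0.7, 0.7]

```text
time: 13.63
tcp_pos: [0.6338, 0.229, 0.0725]
tool_rot: [-0.702, -0.085, 0.085, 0.702]
force: [0.1, -0.8, -3.1]
gripper_width: 0.0229
```

carry_out:
  xyz:
    - [0.002, 0, 0]
    - [0, 0, 0]
    - [0.001, 0, 0]
    - [0, 0, 0]
    - [0, 0, 0]
  spin: [0, 0, 0, 0, 0]
  gripper: [0.7, 0.7, 0.7, 0.7, 0.7]

```text
time: 14.05
tcp_pos: [0.6366, 0.2297, 0.0725]
tool_rot: [0.702, 0.085, -0.085, -0.702]
force: [0.2, -0.5, -4.0]
gripper_width: 0.0233
```

```bash
python3 - <<'E'
from h import *
s,p,R=pose();print(p,rk(p),R.as_matrix()[:2,0],s["force"],s["gripper_width"])
E
```

```text
[0.63658242 0.22971354 0.07246614] [0.01555655 0.1280171 ] [0.97134734 0.23766436] [ 0.1949302  -0.46687144 -3.97696171] 0.023301525961171656
```

carry_out:
  xyz:
    - [0.001, 0, 0]
    - [0, 0, 0]
    - [0.001, 0, 0]
    - [0, 0, 0]
    - [0, 0, 0]
  spin: [0, 0, 0, 0, 0]
  gripper: [0.7, 0.7, 0.7, 0.7, 0.7]

```text
time: 14.47
tcp_pos: [0.6373, 0.2299, 0.0723]
tool_rot: [0.702, 0.084, -0.086, -0.702]
force: [-4.3, -0.7, -0.5]
gripper_width: 0.0229
```

carry_out:
  xyz:
    - [0.001, 0, 0]
    - [0, 0, 0]
    - [0.001, 0, 0]
    - [0, 0, 0]
    - [0, 0, 0]
  spin: [0, 0, 0, 0, 0]
  gripper: [0.7, 0.7, 0.7, 0.7, 0.7]

```text
time: 14.88
tcp_pos: [0.6378, 0.23, 0.0724]
tool_rot: [0.703, 0.083, -0.087, -0.701]
force: [-8.0, -1.5, 2.7]
gripper_width: 0.023
```

```bash
python3 - <<'E'
from h import *
s,p,R=pose();print(p,rk(p),R.as_matrix()[:2,0],s["force"],s["gripper_width"])
E
```

```text
[0.63777954 0.22999697 0.07236847] [0.01678665 0.1280053 ] [0.97127247 0.23790781] [-7.96943652 -1.53514302  2.67337837] 0.02302373305811346
```

carry_out:
  xyz:
    - [-0.001, 0, 0]
    - [0, 0, 0]
    - [0, 0, 0]
    - [0, 0, 0]
    - [0, 0, 0]
  spin: [0, 0, 0, 0, 0]
  gripper: [0.7, 0.7, 0.2, -0.1, -0.3]

```text
time: 15.3
tcp_pos: [0.6414, 0.2311, 0.0734]
tool_rot: [-0.702, -0.086, 0.083, 0.702]
force: [-0.4, -0.2, -0.5]
gripper_width: 0.0394
```

carry_out:
  xyz:
    - [0, 0, 0]
    - [0, 0, 0]
    - [0, -0.02, 0]
    - [0, -0.03, 0]
    - [0, -0.03, 0]
  spin: [0, 0, 0, 0, 0]
  gripper: [-0.3, -0.3, -0.3, -0.3, -0.3]

```text
time: 15.72
tcp_pos: [0.6392, 0.2303, 0.1527]
tool_rot: [0.702, 0.084, -0.085, -0.702]
force: [0.5, -0.4, 0.4]
gripper_width: 0.0611
```

carry_out:
  xyz:
    - [-0.032, 0, -0.032]
    - [-0.032, 0, -0.032]
    - [-0.032, 0, -0.032]
    - [-0.031, 0, -0.031]
    - [0, 0, 0]
  spin: [0, 0, 0, 0, 0]
  gripper: [-0.3, -0.3, -0.3, -0.3, -0.3]

```text
time: 16.13
tcp_pos: [0.5487, 0.078, 0.1519]
tool_rot: [0.705, 0.08, -0.084, -0.7]
force: [-0.1, 0.0, -0.5]
gripper_width: 0.0611
```

carry_out:
  xyz:
    - [0, 0, 0]
    - [0, 0, 0]
    - [0, 0, 0]
    - [0, 0, 0]
    - [0, 0, 0]
  spin: [0, 0, 0, 0, 0]
  gripper: [-0.3, -0.3, -0.3, -0.3, -0.3]

```text
time: 16.55
tcp_pos: [0.5535, 0.0895, 0.1524]
tool_rot: [-0.702, -0.085, 0.085, 0.702]
force: [0.4, -0.6, -0.0]
gripper_width: 0.0609
```

```bash
python3 - <<'E'
from h import *
import cv2,pickle
s,p,R=pose();c=calibration("wrist");im=grab_frame("wrist")
print(p,rk(p),R.as_matrix()[:2,0],s["force"],s["gripper_width"])
q=np.array(c["R"])@[.545,.0755,.101]+c["t"];u=np.array([c["fx"]*q[0]/q[2]+c["cx"],c["fy"]*q[1]/q[2]+c["cy"]]);print(u)
pickle.dump(c,open("w4.pkl","wb"))
cv2.imwrite("pics/w4.png",im)
E
```

```text
[0.55349488 0.08946927 0.15242272] [-0.09872139  0.01178405] [0.97090393 0.2394686 ] [ 0.35035908 -0.57620986 -0.00900023] 0.06085552102083344
[262.31508462 241.9774755 ]
```

View pics/w4.png

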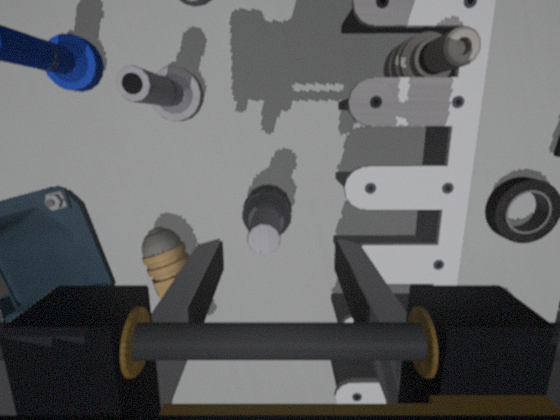

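The collet top is at (264,239), as predicted. The arbor stands at the back of lane 1, with its top at (462,47).

carry_out:
  xyz:
    - [-0.01, 0, -0.0095]
    - [0, 0.03, 0]
    - [0, 0.03, 0]
    - [0, 0.02, 0]
    - [0, 0, 0]
  spin: [0, 0, 0, 0, 0]
  gripper: [-0.3, -0.3, -0.3, -0.3, -0.3]

```text
time: 17.02
tcp_pos: [0.5421, 0.0746, 0.069]
tool_rot: [0.702, 0.082, -0.087, -0.702]
force: [-0.4, 0.0, 0.8]
gripper_width: 0.061
```

carry_out:
  xyz:
    - [0, 0, 0]
    - [0, 0, 0]
    - [0, 0, 0]
    - [0, 0, 0]
    - [0, 0, 0]
  spin: [0, 0, 0, 0, 0]
  gripper: [0.2, 0.7, 0.7, 0.7, 0.7]

```text
time: 17.43
tcp_pos: [0.5463, 0.0764, 0.0736]
tool_rot: [0.702, 0.085, -0.084, -0.702]
force: [-0.1, -0.3, -0.1]
gripper_width: 0.0309
```

carry_out:
  xyz:
    - [0, 0, 0]
    - [0, 0, 0]
    - [0, 0, 0]
    - [0, 0, 0]
    - [0, 0, 0]
  spin: [0, 0, 0, 0, 0]
  gripper: [0.7, 0.7, 0.7, 0.7, 0.7]

```text
time: 17.85
tcp_pos: [0.546, 0.0763, 0.0732]
tool_rot: [0.702, 0.085, -0.084, -0.702]
force: [-1.7, -0.6, 5.9]
gripper_width: 0.023
```

```bash
python3 - <<'E'
from h import *
import pickle
s,p,R=pose();print(p,rk(p),R.as_matrix()[:2,0],s["force"],s["gripper_width"])
print("arbor",rk(p2w(pickle.load(open("w4.pkl","rb")),(462,47),.098)))
E
```

```text
[0.54595205 0.07632337 0.07315908] [-0.10919504  0.00083002] [0.97135407 0.23763528] [-1.70760035 -0.60267874  5.94778494] 0.023011203141187774
arbor [0.01513407 0.12723646]
```

carry_out:
  xyz:
    - [0, -0.01, 0]
    - [0, -0.005, -0.015]
    - [0, 0, -0.025]
    - [0, 0, -0.03]
    - [0, 0, -0.03]
  spin: [0, 0, 0, 0, 0]
  gripper: [0.7, 0.7, 0.7, 0.7, 0.7]

```text
time: 18.27
tcp_pos: [0.569, -0.0214, 0.0876]
tool_rot: [-0.702, -0.085, 0.086, 0.702]
force: [0.3, -0.9, -4.7]
gripper_width: 0.0236
```

carry_out:
  xyz:
    - [0, 0, -0.02]
    - [0, 0, -0.0088]
    - [0, 0, 0]
    - [0, 0, 0]
    - [0, 0, 0]
  spin: [0, 0, 0, 0, 0]
  gripper: [0.7, 0.7, 0.7, 0.7, 0.7]

```text
time: 18.68
tcp_pos: [0.5757, -0.0461, 0.0876]
tool_rot: [-0.701, -0.086, 0.086, 0.703]
force: [1.2, 0.1, -3.8]
gripper_width: 0.0233
```

carry_out:
  xyz:
    - [0, 0.008, 0]
    - [0, 0.0055, 0]
    - [0, 0, 0]
    - [0, 0, 0]
    - [0, 0, 0]
  spin: [0, 0, 0, 0, 0]
  gripper: [0.7, 0.7, 0.7, 0.7, 0.7]

```text
time: 19.1
tcp_pos: [0.576, -0.0483, 0.0737]
tool_rot: [-0.702, -0.085, 0.085, 0.702]
force: [0.2, -0.4, -4.3]
gripper_width: 0.0234
```

```bash
python3 - <<'E'
from h import *
s,p,R=pose();print(p,rk(p),R.as_matrix()[:2,0],s["force"],s["gripper_width"])
E
```

```text
[ 0.57598156 -0.04834825  0.07373959] [-0.10992617 -0.12739926] [0.97117742 0.23835719] [ 0.16360421 -0.44637295 -4.30435805] 0.023422750482923256
```

Aligned with lane 5; now I slide it in.

carry_out:
  xyz:
    - [0.01, 0, 0]
    - [0.02, 0, 0]
    - [0.025, 0, 0]
    - [0.025, 0, 0]
    - [0.02, 0, 0]
  spin: [0, 0, 0, 0, 0]
  gripper: [0.7, 0.7, 0.7, 0.7, 0.7]

```text
time: 19.52
tcp_pos: [0.6752, -0.0244, 0.0742]
tool_rot: [-0.702, -0.085, 0.084, 0.702]
force: [-0.1, -0.0, -4.6]
gripper_width: 0.0231
```

carry_out:
  xyz:
    - [0.014, 0, 0]
    - [0.006, 0.001, 0]
    - [0.002, 0, 0]
    - [0, 0, 0]
    - [0, 0, 0]
  spin: [0, 0, 0, 0, 0]
  gripper: [0.7, 0.7, 0.7, 0.7, 0.7]

```text
time: 19.93
tcp_pos: [0.6934, -0.0204, 0.0727]
tool_rot: [0.702, 0.084, -0.085, -0.702]
force: [-0.1, -0.6, -3.7]
gripper_width: 0.0234
```

carry_out:
  xyz:
    - [0.001, 0, 0]
    - [0.001, 0, 0]
    - [0.001, 0, 0]
    - [0, 0, 0]
    - [0, 0, 0]
  spin: [0, 0, 0, 0, 0]
  gripper: [0.7, 0.7, 0.7, 0.7, 0.7]

```text
time: 20.35
tcp_pos: [0.6976, -0.0191, 0.0731]
tool_rot: [0.702, 0.085, -0.085, -0.702]
force: [0.7, -0.5, -4.4]
gripper_width: 0.0231
```

```bash
python3 - <<'E'
from h import *
s,p,R=pose();print(p,rk(p),R.as_matrix()[:2,0],s["force"],s["gripper_width"])
E
```

```text
[ 0.69756851 -0.01913172  0.07310231] [ 0.01511364 -0.12818025] [0.97135239 0.23764372] [ 0.73391803 -0.4607923  -4.41509761] 0.02305775888038859
```

carry_out:
  xyz:
    - [0.001, 0.001, 0]
    - [0, 0, 0]
    - [0.001, 0, 0]
    - [0, 0, 0]
    - [0, 0, 0]
  spin: [0, 0, 0, 0, 0]
  gripper: [0.7, 0.7, 0.7, 0.7, 0.7]

```text
time: 20.77
tcp_pos: [0.6983, -0.019, 0.0726]
tool_rot: [0.702, 0.084, -0.085, -0.702]
force: [-5.6, -1.1, 4.2]
gripper_width: 0.0236
```

carry_out:
  xyz:
    - [0.001, 0, 0]
    - [0, 0, 0]
    - [0.001, 0, 0]
    - [0, 0, 0]
    - [0, 0, 0]
  spin: [0, 0, 0, 0, 0]
  gripper: [0.7, 0.7, 0.7, 0.7, 0.7]

```text
time: 21.18
tcp_pos: [0.6986, -0.019, 0.0727]
tool_rot: [0.703, 0.082, -0.087, -0.702]
force: [-8.9, -1.6, 8.0]
gripper_width: 0.0231
```

```bash
python3 - <<'E'
from h import *
s,p,R=pose();print(p,rk(p),R.as_matrix()[:2,0],s["force"],s["gripper_width"])
E
```

```text
[ 0.69859805 -0.01901023  0.07265111] [ 0.01614224 -0.12830909] [0.97139718 0.23737911] [-8.92360672 -1.57033437  8.00071288] 0.023120242250137
```

carry_out:
  xyz:
    - [-0.0015, 0, 0]
    - [0, 0, 0]
    - [0, 0, 0]
    - [0, 0, 0]
    - [0, 0, 0]
  spin: [0, 0, 0, 0, 0]
  gripper: [0.7, 0.7, 0.2, -0.1, -0.3]

```text
time: 21.6
tcp_pos: [0.7013, -0.018, 0.0725]
tool_rot: [-0.702, -0.086, 0.084, 0.702]
force: [0.4, -0.2, 0.4]
gripper_width: 0.04
```

carry_out:
  xyz:
    - [0, 0, 0]
    - [0, 0, 0]
    - [0, -0.02, 0]
    - [0, -0.03, 0]
    - [0, -0.03, 0]
  spin: [0, 0, 0, 0, 0]
  gripper: [-0.3, -0.3, -0.3, -0.3, -0.3]

```text
time: 22.02
tcp_pos: [0.6995, -0.0184, 0.1519]
tool_rot: [-0.702, -0.084, 0.085, 0.702]
force: [1.3, -0.6, 0.6]
gripper_width: 0.0609
```

carry_out:
  xyz:
    - [-0.025, 0, 0]
    - [-0.035, 0, 0]
    - [-0.035, 0, 0]
    - [-0.025, 0, 0]
    - [0, 0, 0]
  spin: [0, 0, 0, 0, 0]
  gripper: [-0.3, -0.3, -0.3, -0.3, -0.3]

```text
time: 22.43
tcp_pos: [0.5781, -0.0493, 0.1519]
tool_rot: [0.703, 0.082, -0.086, -0.701]
force: [-0.4, 0.0, -0.6]
gripper_width: 0.0612
```

```bash
python3 - <<'E'
from h import *
import cv2
s,p,R=pose();print(p,rk(p),R.as_matrix()[:2,0],s["force"],s["gripper_width"])
im=grab_frame("top");cv2.imwrite("pics/top1.png",im)
cv2.imwrite("pics/crop1.png",cv2.resize(im[95:265,150:410],None,fx=3,fy=3,interpolation=cv2.INTER_CUBIC))
E
```

```text
[ 0.5781049  -0.04928     0.15191007] [-0.10808817 -0.12881277] [0.97158972 0.23660125] [-0.42566489  0.04357037 -0.64939117] 0.06122644034532199
```

View pics/crop1.png

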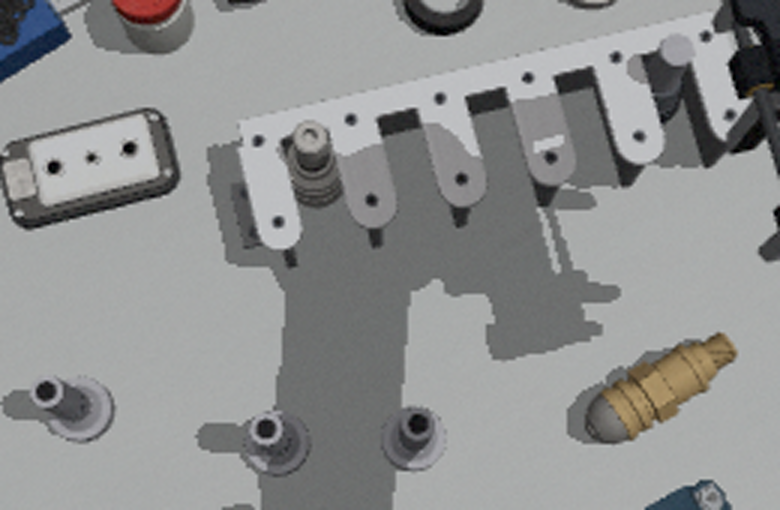

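Only the left mandrel has been knocked: its top is now at crop (45,391). The other two still have tops at (267,429) and (417,425). The arbor top is at (312,137) and the collet top at (678,49). Next is mandrel 2.

carry_out:
  xyz:
    - [-0.01, 0, 0.025]
    - [-0.015, 0, 0.035]
    - [-0.015, 0, 0.038]
    - [-0.015, 0, 0.038]
    - [-0.015, 0, 0.038]
  spin: [0, 0, 0, 0, 0]
  gripper: [-0.3, -0.3, -0.3, -0.3, -0.3]

```text
time: 22.9
tcp_pos: [0.4747, 0.1078, 0.1523]
tool_rot: [-0.701, -0.085, 0.084, 0.703]
force: [1.2, 0.9, 0.1]
gripper_width: 0.0607
```

carry_out:
  xyz:
    - [-0.01, 0, 0.035]
    - [-0.003, 0, 0.0255]
    - [0, 0, 0]
    - [0, 0, 0]
    - [0, 0, 0]
  spin: [0, 0, 0, 0, 0]
  gripper: [-0.3, -0.3, -0.3, -0.3, -0.3]

```text
time: 23.32
tcp_pos: [0.4484, 0.1612, 0.152]
tool_rot: [-0.702, -0.085, 0.084, 0.702]
force: [-0.2, -1.0, -0.3]
gripper_width: 0.0612
```

carry_out:
  xyz:
    - [0, 0, 0]
    - [0, 0, 0]
    - [0, 0, 0]
    - [0, 0, 0]
    - [0, 0, 0]
  spin: [0, 0, 0, 0, 0]
  gripper: [-0.3, -0.3, -0.3, -0.3, -0.3]

```text
time: 23.73
tcp_pos: [0.4474, 0.1605, 0.152]
tool_rot: [0.702, 0.084, -0.084, -0.702]
force: [0.7, 0.4, 0.6]
gripper_width: 0.0608
```

```bash
python3 - <<'E'
from h import *
import cv2,pickle
c=calibration("top")
f=lambda p,z:p2w(c,(150+(p[0]+.5)/3-.5,95+(p[1]+.5)/3-.5),z)[:2]
for n,q,z in[("m0",(45,391),.104),("m0f",(80,408),.016),("arb",(312,137),.098),("col",(678,49),.101)]:print(n,rk(f(q,z)).round(4))
s,p,R=pose();c=calibration("wrist");im=grab_frame("wrist")
print(p,rk(p),R.as_matrix()[:2,0],s["force"],s["gripper_width"])
q=np.array(c["R"])@[.4416,.1585,.104]+c["t"];u=np.array([c["fx"]*q[0]/q[2]+c["cx"],c["fy"]*q[1]/q[2]+c["cy"]]);print(u)
pickle.dump(c,open("w5.pkl","wb"));cv2.imwrite("pics/w5.png",im)
E
```

```text
m0 [-0.1132  0.3307]
m0f [-0.1135  0.329 ]
arb [0.0134 0.1263]
col [ 0.0143 -0.1276]
[0.44736674 0.16053997 0.15195499] [-0.18471493  0.10621839] [0.97160956 0.23659009] [0.68321735 0.39945515 0.63338238] 0.060790661624283045
[269.99946477 228.66125113]
```

View pics/w5.png

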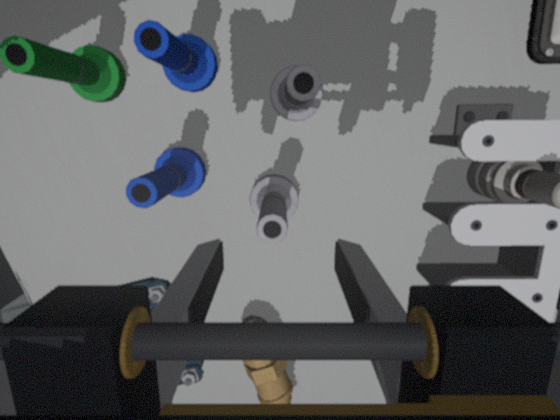

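Mandrel 2's top is at (272,229), against (270,229) predicted. I grip it and carry it to the front of lane 4.

carry_out:
  xyz:
    - [-0.0055, 0.01, -0.0005]
    - [0, 0.03, 0]
    - [0, 0.025, 0]
    - [0, 0.014, 0]
    - [0, 0, 0]
  spin: [0, 0, 0, 0, 0]
  gripper: [-0.3, -0.3, -0.3, -0.3, -0.3]

```text
time: 24.2
tcp_pos: [0.4401, 0.1584, 0.0707]
tool_rot: [0.703, 0.083, -0.086, -0.702]
force: [-0.1, -0.5, 0.8]
gripper_width: 0.0613
```

carry_out:
  xyz:
    - [0, 0, 0]
    - [0, 0, 0]
    - [0, 0, 0]
    - [0, 0, 0]
    - [0, 0, 0]
  spin: [0, 0, 0, 0, 0]
  gripper: [0.2, 0.7, 0.7, 0.7, 0.7]

```text
time: 24.62
tcp_pos: [0.4425, 0.1594, 0.0738]
tool_rot: [-0.702, -0.085, 0.084, 0.702]
force: [-0.0, 0.7, -0.4]
gripper_width: 0.0314
```

carry_out:
  xyz:
    - [0, 0, 0]
    - [0, 0, 0]
    - [0, 0, 0]
    - [0, -0.01, 0]
    - [0, -0.01, 0]
  spin: [0, 0, 0, 0, 0]
  gripper: [0.7, 0.7, 0.7, 0.7, 0.7]

```text
time: 25.03
tcp_pos: [0.4409, 0.1588, 0.0927]
tool_rot: [0.702, 0.084, -0.086, -0.702]
force: [-0.2, -0.1, -3.8]
gripper_width: 0.0216
```

carry_out:
  xyz:
    - [0.02, 0, 0]
    - [0.03, 0, -0.01]
    - [0.025, 0, -0.03]
    - [0, 0, -0.035]
    - [0, 0, -0.035]
  spin: [0, 0, 0, 0, 0]
  gripper: [0.7, 0.7, 0.7, 0.7, 0.7]

```text
time: 25.45
tcp_pos: [0.5424, 0.0698, 0.0931]
tool_rot: [-0.702, -0.085, 0.085, 0.702]
force: [0.3, -0.6, -3.2]
gripper_width: 0.0215
```

carry_out:
  xyz:
    - [0, 0, -0.03]
    - [0, 0, -0.02]
    - [0, 0, -0.01]
    - [0, 0, 0]
    - [0, 0, 0]
  spin: [0, 0, 0, 0, 0]
  gripper: [0.7, 0.7, 0.7, 0.7, 0.7]

```text
time: 25.87
tcp_pos: [0.5548, 0.013, 0.093]
tool_rot: [-0.702, -0.085, 0.085, 0.703]
force: [0.0, 0.6, -3.5]
gripper_width: 0.0215
```

carry_out:
  xyz:
    - [0, 0, 0]
    - [0, 0, 0]
    - [0, 0, 0]
    - [0, 0, 0]
    - [0, 0, 0]
  spin: [0, 0, 0, 0, 0]
  gripper: [0.7, 0.7, 0.7, 0.7, 0.7]

```text
time: 26.28
tcp_pos: [0.5551, 0.0127, 0.0931]
tool_rot: [-0.702, -0.085, 0.085, 0.702]
force: [0.3, -0.9, -3.0]
gripper_width: 0.0215
```

```bash
python3 - <<'E'
from h import *
s,p,R=pose();print(p,rk(p),R.as_matrix()[:2,0],s["force"],s["gripper_width"])
E
```

```text
[0.55507016 0.01274919 0.09305098] [-0.11558191 -0.06307341] [0.97104768 0.23888572] [ 0.29916015 -0.87692236 -3.02513701] 0.0215047226755902
```

carry_out:
  xyz:
    - [0, 0.01, -0.001]
    - [0, 0.008, 0]
    - [0, 0, 0]
    - [0.01, 0, 0]
    - [0.02, 0, 0]
  spin: [0, 0, 0, 0, 0]
  gripper: [0.7, 0.7, 0.7, 0.7, 0.7]

```text
time: 26.7
tcp_pos: [0.5817, 0.0169, 0.0739]
tool_rot: [0.702, 0.083, -0.087, -0.702]
force: [-0.1, -0.6, -2.8]
gripper_width: 0.0217
```

carry_out:
  xyz:
    - [0.02, 0, 0]
    - [0.02, 0, 0]
    - [0.02, 0, 0]
    - [0.02, 0, 0]
    - [0.01, 0, 0]
  spin: [0, 0, 0, 0, 0]
  gripper: [0.7, 0.7, 0.7, 0.7, 0.7]

```text
time: 27.12
tcp_pos: [0.674, 0.0403, 0.0743]
tool_rot: [-0.702, -0.085, 0.084, 0.702]
force: [0.6, 0.4, -3.4]
gripper_width: 0.0218
```

carry_out:
  xyz:
    - [0.004, 0.001, 0]
    - [0.002, 0, 0]
    - [0.001, 0, 0]
    - [0, 0, 0]
    - [0, 0, 0]
  spin: [0, 0, 0, 0, 0]
  gripper: [0.7, 0.7, 0.7, 0.7, 0.7]

```text
time: 27.53
tcp_pos: [0.6779, 0.0408, 0.0739]
tool_rot: [0.702, 0.084, -0.085, -0.702]
force: [-0.4, -0.1, -3.7]
gripper_width: 0.0216
```

```bash
python3 - <<'E'
from h import *
s,p,R=pose();print(p,rk(p),R.as_matrix()[:2,0],s["force"],s["gripper_width"])
E
```

```text
[0.67794303 0.04076169 0.07388428] [ 0.01041767 -0.0653315 ] [0.97135439 0.2376332 ] [-0.39362332 -0.08490412 -3.74450465] 0.02155067612290232
```

carry_out:
  xyz:
    - [0.001, 0.0005, 0]
    - [0.001, 0, 0]
    - [0.001, 0, 0.001]
    - [0, 0, 0]
    - [0, 0, 0]
  spin: [0, 0, 0, 0, 0]
  gripper: [0.7, 0.7, 0.7, 0.7, 0.7]

```text
time: 27.95
tcp_pos: [0.6813, 0.0429, 0.0735]
tool_rot: [0.702, 0.085, -0.085, -0.702]
force: [-0.3, -0.2, -3.1]
gripper_width: 0.0215
```

carry_out:
  xyz:
    - [0.001, 0, 0]
    - [0, 0, 0]
    - [0.001, 0, 0]
    - [0, 0, 0]
    - [0, 0, 0]
  spin: [0, 0, 0, 0, 0]
  gripper: [0.7, 0.7, 0.7, 0.7, 0.7]

```text
time: 28.37
tcp_pos: [0.6819, 0.043, 0.0732]
tool_rot: [0.702, 0.084, -0.086, -0.702]
force: [-4.5, -1.1, -0.6]
gripper_width: 0.0215
```

carry_out:
  xyz:
    - [0.001, 0, 0]
    - [0, 0, 0]
    - [0.001, 0, 0]
    - [0, 0, 0]
    - [0, 0, 0]
  spin: [0, 0, 0, 0, 0]
  gripper: [0.7, 0.7, 0.7, 0.7, 0.7]

```text
time: 28.78
tcp_pos: [0.6825, 0.043, 0.0729]
tool_rot: [0.702, 0.082, -0.087, -0.702]
force: [-7.3, -1.4, 1.5]
gripper_width: 0.0215
```

```bash
python3 - <<'E'
from h import *
s,p,R=pose();print(p,rk(p),R.as_matrix()[:2,0],s["force"],s["gripper_width"])
E
```

```text
[0.68247976 0.04299964 0.07290806] [ 0.01535836 -0.06424635] [0.97134382 0.23760003] [-7.3256773  -1.37760774  1.53978627] 0.021460868614656767
```

carry_out:
  xyz:
    - [-0.0015, 0, 0]
    - [0, 0, 0]
    - [0, 0, 0]
    - [0, 0, 0]
    - [0, 0, 0]
  spin: [0, 0, 0, 0, 0]
  gripper: [0.7, 0.7, 0.2, -0.1, -0.3]

```text
time: 29.2
tcp_pos: [0.6862, 0.0442, 0.0746]
tool_rot: [-0.702, -0.086, 0.083, 0.702]
force: [0.5, 0.7, -0.2]
gripper_width: 0.0379
```

carry_out:
  xyz:
    - [0, 0, 0]
    - [0, 0, 0]
    - [0, -0.02, 0]
    - [0, -0.03, 0]
    - [0, -0.03, 0]
  spin: [0, 0, 0, 0, 0]
  gripper: [-0.3, -0.3, -0.3, -0.3, -0.3]

```text
time: 29.62
tcp_pos: [0.6837, 0.0436, 0.1538]
tool_rot: [-0.702, -0.084, 0.085, 0.702]
force: [-0.5, -0.1, 0.8]
gripper_width: 0.0611
```

carry_out:
  xyz:
    - [-0.02, 0, 0.025]
    - [-0.022, 0, 0.032]
    - [-0.022, 0, 0.032]
    - [-0.022, 0, 0.032]
    - [-0.022, 0, 0.032]
  spin: [0, 0, 0, 0, 0]
  gripper: [-0.3, -0.3, -0.3, -0.3, -0.3]

```text
time: 30.03
tcp_pos: [0.5418, 0.1677, 0.1541]
tool_rot: [-0.702, -0.085, 0.084, 0.702]
force: [-0.4, 0.5, -0.1]
gripper_width: 0.061
```

carry_out:
  xyz:
    - [-0.022, 0, 0.032]
    - [-0.022, 0, 0.032]
    - [-0.022, 0, 0.03]
    - [-0.01, 0, 0.016]
    - [0, 0, 0]
  spin: [0, 0, 0, 0, 0]
  gripper: [-0.3, -0.3, -0.3, -0.3, -0.3]

```text
time: 30.45
tcp_pos: [0.4392, 0.26, 0.1546]
tool_rot: [-0.701, -0.088, 0.087, 0.703]
force: [-0.2, -0.5, 0.4]
gripper_width: 0.0609
```

carry_out:
  xyz:
    - [0, 0, 0]
    - [0, 0, 0]
    - [0, 0, 0]
    - [0, 0, 0]
    - [0, 0, 0]
  spin: [0, 0, 0, 0, 0]
  gripper: [-0.3, -0.3, -0.3, -0.3, -0.3]

```text
time: 30.87
tcp_pos: [0.4435, 0.2543, 0.1533]
tool_rot: [0.702, 0.084, -0.084, -0.702]
force: [-0.1, 0.7, 0.1]
gripper_width: 0.0606
```

```bash
python3 - <<'E'
from h import *
import cv2,pickle
s,p,R=pose();c=calibration("wrist");im=grab_frame("wrist")
print(p,rk(p),R.as_matrix()[:2,0],s["force"],s["gripper_width"])
for X in([.4389,.254,.104],):
    q=np.array(c["R"])@X+c["t"];print(c["fx"]*q[0]/q[2]+c["cx"],c["fy"]*q[1]/q[2]+c["cy"])
pickle.dump(c,open("w6.pkl","wb"));cv2.imwrite("pics/w6.png",im)
E
```

```text
[0.44347448 0.2542729  0.15332115] [-0.16602576  0.1981473 ] [0.97186583 0.23553513] [-0.10292266  0.67471194  0.13912121] 0.060610999866650125
272.29709000192867 226.0409476405726
```

View pics/w6.png

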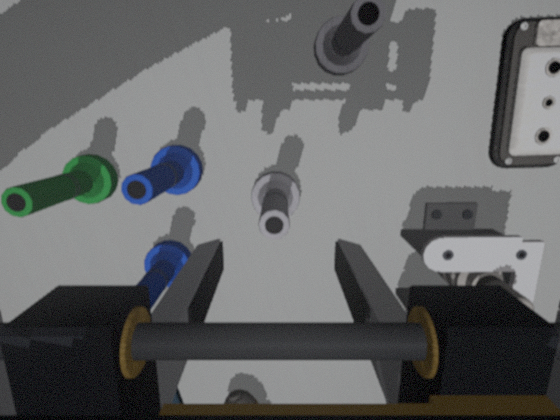

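Mandrel 1's top is at (273,225), as predicted. I take it to lane 3.

carry_out:
  xyz:
    - [-0.004, 0.01, 0.001]
    - [0, 0.03, 0]
    - [0, 0.025, 0]
    - [0, 0.0145, 0]
    - [0, 0, 0]
  spin: [0, 0, 0, 0, 0]
  gripper: [-0.3, -0.3, -0.3, -0.3, -0.3]

```text
time: 31.33
tcp_pos: [0.437, 0.2535, 0.0713]
tool_rot: [0.703, 0.083, -0.086, -0.701]
force: [-0.2, -0.3, -0.2]
gripper_width: 0.0613
```

carry_out:
  xyz:
    - [0, 0, 0]
    - [0, 0, 0]
    - [0, 0, 0]
    - [0, 0, 0]
    - [0, 0, 0]
  spin: [0, 0, 0, 0, 0]
  gripper: [0.2, 0.7, 0.7, 0.7, 0.7]

```text
time: 31.75
tcp_pos: [0.4391, 0.2554, 0.0748]
tool_rot: [-0.702, -0.085, 0.084, 0.702]
force: [-0.5, -0.1, -0.0]
gripper_width: 0.0311
```

carry_out:
  xyz:
    - [0, 0, 0]
    - [0, 0, 0]
    - [0, 0, 0]
    - [0, -0.01, 0]
    - [0, -0.01, 0]
  spin: [0, 0, 0, 0, 0]
  gripper: [0.7, 0.7, 0.7, 0.7, 0.7]

```text
time: 32.17
tcp_pos: [0.4377, 0.2548, 0.0941]
tool_rot: [0.702, 0.084, -0.085, -0.702]
force: [0.1, 1.0, -1.8]
gripper_width: 0.0213
```

carry_out:
  xyz:
    - [0.01, 0, -0.015]
    - [0.025, 0, -0.025]
    - [0.02, 0, -0.03]
    - [0, 0, -0.035]
    - [0, 0, -0.035]
  spin: [0, 0, 0, 0, 0]
  gripper: [0.7, 0.7, 0.7, 0.7, 0.7]

```text
time: 32.58
tcp_pos: [0.5266, 0.1315, 0.0948]
tool_rot: [-0.702, -0.085, 0.084, 0.702]
force: [0.1, -0.0, -2.1]
gripper_width: 0.0216
```

carry_out:
  xyz:
    - [0, 0, -0.03]
    - [0, 0, -0.02]
    - [0, 0, -0.01]
    - [0, 0, 0]
    - [0, 0, 0]
  spin: [0, 0, 0, 0, 0]
  gripper: [0.7, 0.7, 0.7, 0.7, 0.7]

```text
time: 33.0
tcp_pos: [0.5394, 0.0751, 0.0945]
tool_rot: [-0.702, -0.085, 0.084, 0.702]
force: [-0.6, 0.9, -1.5]
gripper_width: 0.0214
```

carry_out:
  xyz:
    - [0, 0, 0]
    - [0, 0, 0]
    - [0, 0, 0]
    - [0, 0, 0]
    - [0, 0, 0]
  spin: [0, 0, 0, 0, 0]
  gripper: [0.7, 0.7, 0.7, 0.7, 0.7]

```text
time: 33.42
tcp_pos: [0.5393, 0.0748, 0.094]
tool_rot: [-0.702, -0.085, 0.085, 0.702]
force: [0.4, 0.3, -2.9]
gripper_width: 0.0214
```

```bash
python3 - <<'E'
from h import *
s,p,R=pose();print(p,rk(p),R.as_matrix()[:2,0],s["force"],s["gripper_width"])
E
```

```text
[0.53932368 0.07481748 0.09400652] [-0.11599082  0.00095693] [0.971023   0.23898604] [ 0.38042869  0.30120408 -2.86800157] 0.021417028006620736
```

carry_out:
  xyz:
    - [0, 0.01, -0.001]
    - [0, 0.008, 0]
    - [0, 0, 0]
    - [0.01, 0, 0]
    - [0.02, 0, 0]
  spin: [0, 0, 0, 0, 0]
  gripper: [0.7, 0.7, 0.7, 0.7, 0.7]

```text
time: 33.83
tcp_pos: [0.5661, 0.0791, 0.075]
tool_rot: [0.703, 0.083, -0.087, -0.701]
force: [0.7, -0.9, -2.3]
gripper_width: 0.0214
```

carry_out:
  xyz:
    - [0.02, 0, 0]
    - [0.02, 0, 0]
    - [0.02, 0, 0]
    - [0.02, 0, 0]
    - [0.01, 0, 0]
  spin: [0, 0, 0, 0, 0]
  gripper: [0.7, 0.7, 0.7, 0.7, 0.7]

```text
time: 34.25
tcp_pos: [0.6582, 0.1021, 0.0753]
tool_rot: [-0.702, -0.085, 0.084, 0.702]
force: [0.5, 0.1, -1.5]
gripper_width: 0.0216
```

carry_out:
  xyz:
    - [0.004, 0.001, 0]
    - [0.002, 0, 0]
    - [0.001, 0, 0]
    - [0, 0, 0]
    - [0, 0, 0]
  spin: [0, 0, 0, 0, 0]
  gripper: [0.7, 0.7, 0.7, 0.7, 0.7]

```text
time: 34.67
tcp_pos: [0.6623, 0.1029, 0.0749]
tool_rot: [0.702, 0.084, -0.085, -0.702]
force: [-0.6, 0.1, -2.0]
gripper_width: 0.0213
```

```bash
python3 - <<'E'
from h import *
s,p,R=pose();print(p,rk(p),R.as_matrix()[:2,0],s["force"],s["gripper_width"])
E
```

```text
[0.66226478 0.1029113  0.07489703] [ 0.01009448 -0.00123858] [0.97130505 0.23783516] [-0.5673449   0.10386697 -2.04883358] 0.021333748229406525
```

carry_out:
  xyz:
    - [0.001, 0.0005, 0]
    - [0.001, 0, 0]
    - [0.001, 0, 0.001]
    - [0, 0, 0]
    - [0, 0, 0]
  spin: [0, 0, 0, 0, 0]
  gripper: [0.7, 0.7, 0.7, 0.7, 0.7]

```text
time: 35.08
tcp_pos: [0.6657, 0.105, 0.0745]
tool_rot: [-0.702, -0.085, 0.085, 0.702]
force: [0.2, -0.6, -2.2]
gripper_width: 0.0215
```

carry_out:
  xyz:
    - [0.001, 0, 0]
    - [0, 0, 0]
    - [0.001, 0, 0]
    - [0, 0, 0]
    - [0, 0, 0]
  spin: [0, 0, 0, 0, 0]
  gripper: [0.7, 0.7, 0.7, 0.7, 0.7]

```text
time: 35.5
tcp_pos: [0.6663, 0.1051, 0.0742]
tool_rot: [0.702, 0.084, -0.086, -0.702]
force: [-5.0, -1.0, 1.0]
gripper_width: 0.0213
```

carry_out:
  xyz:
    - [0.001, 0, 0]
    - [0, 0, 0]
    - [0.001, 0, 0]
    - [0, 0, 0]
    - [0, 0, 0]
  spin: [0, 0, 0, 0, 0]
  gripper: [0.7, 0.7, 0.7, 0.7, 0.7]

```text
time: 35.92
tcp_pos: [0.667, 0.1051, 0.074]
tool_rot: [0.702, 0.083, -0.087, -0.702]
force: [-8.1, -2.1, 2.9]
gripper_width: 0.021
```

```bash
python3 - <<'E'
from h import *
s,p,R=pose();print(p,rk(p),R.as_matrix()[:2,0],s["force"],s["gripper_width"])
E
```

```text
[0.66701015 0.10510766 0.07401231] [ 0.01522776 -0.00024382] [0.97130577 0.23776866] [-8.05569933 -2.11761785  2.90310882] 0.02104119532812255
```

carry_out:
  xyz:
    - [-0.0015, 0, 0]
    - [0, 0, 0]
    - [0, 0, 0]
    - [0, 0, 0]
    - [0, 0, 0]
  spin: [0, 0, 0, 0, 0]
  gripper: [0.7, 0.7, 0.2, -0.1, -0.3]

```text
time: 36.33
tcp_pos: [0.6703, 0.1061, 0.0754]
tool_rot: [-0.702, -0.086, 0.083, 0.702]
force: [0.0, 0.1, 0.2]
gripper_width: 0.0378
```

carry_out:
  xyz:
    - [0, 0, 0]
    - [0, 0, 0]
    - [0, -0.02, 0]
    - [0, -0.03, 0]
    - [0, -0.03, 0]
  spin: [0, 0, 0, 0, 0]
  gripper: [-0.3, -0.3, -0.3, -0.3, -0.3]

```text
time: 36.75
tcp_pos: [0.6679, 0.1055, 0.1547]
tool_rot: [-0.702, -0.084, 0.085, 0.702]
force: [0.8, 0.1, -0.3]
gripper_width: 0.0614
```

carry_out:
  xyz:
    - [-0.014, 0, 0.025]
    - [-0.014, 0, 0.035]
    - [-0.014, 0, 0.036]
    - [-0.014, 0, 0.036]
    - [-0.014, 0, 0.036]
  spin: [0, 0, 0, 0, 0]
  gripper: [-0.3, -0.3, -0.3, -0.3, -0.3]

```text
time: 37.17
tcp_pos: [0.5597, 0.2535, 0.155]
tool_rot: [-0.702, -0.085, 0.084, 0.702]
force: [0.7, 0.4, 0.2]
gripper_width: 0.061
```

carry_out:
  xyz:
    - [-0.014, 0, 0.036]
    - [-0.014, 0, 0.036]
    - [-0.014, 0, 0.036]
    - [-0.014, 0, 0.035]
    - [0, 0, 0.02]
  spin: [0, 0, 0, 0, 0]
  gripper: [-0.3, -0.3, -0.3, -0.3, -0.3]

```text
time: 37.58
tcp_pos: [0.4622, 0.4023, 0.1554]
tool_rot: [-0.7, -0.087, 0.087, 0.703]
force: [-0.3, 0.5, 0.7]
gripper_width: 0.0611
```

carry_out:
  xyz:
    - [0, 0, 0]
    - [0, 0, 0]
    - [0, 0, 0]
    - [0, 0, 0]
    - [0, 0, 0]
  spin: [0, 0, 0, 0, 0]
  gripper: [-0.3, -0.3, -0.3, -0.3, -0.3]

```text
time: 38.0
tcp_pos: [0.4684, 0.3954, 0.1544]
tool_rot: [0.702, 0.084, -0.084, -0.702]
force: [-0.6, 0.2, 0.1]
gripper_width: 0.0611
```

```bash
python3 - <<'E'
from h import *
import cv2,pickle
s,p,R=pose();c=calibration("wrist");im=grab_frame("wrist")
print(p,rk(p),R.as_matrix()[:2,0],s["force"],s["gripper_width"])
w=(.6575-.1133)*EX+(.3300-.0576)*EY;print(w)
q=np.array(c["R"])@[*w,.104]+c["t"];print(c["fx"]*q[0]/q[2]+c["cx"],c["fy"]*q[1]/q[2]+c["cy"])
pickle.dump(c,open("w7.pkl","wb"));cv2.imwrite("pics/w7.png",im)
E
```

```text
[0.46842078 0.39536757 0.15440677] [-0.1079875   0.32914238] [0.97199471 0.23500247] [-0.56243974  0.23070804  0.05884694] 0.06111515838288853
[0.46301508 0.39489066]
271.1764328785083 225.57719996823653
```

View pics/w7.png

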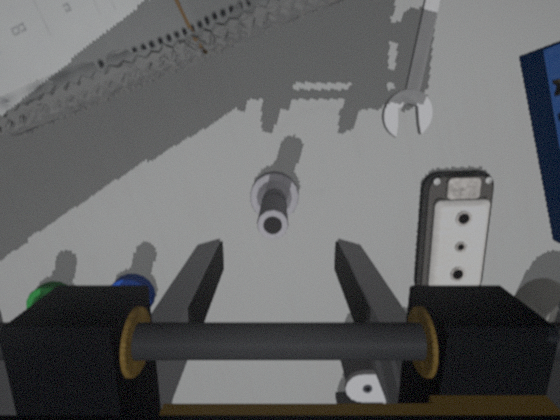

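Mandrel 0's top is at (273,225), as predicted. I take it to lane 2.

carry_out:
  xyz:
    - [-0.005, 0.01, 0.001]
    - [0, 0.03, 0]
    - [0, 0.025, 0]
    - [0, 0.0155, 0]
    - [0, 0, 0]
  spin: [0, 0, 0, 0, 0]
  gripper: [-0.3, -0.3, -0.3, -0.3, -0.3]

```text
time: 38.47
tcp_pos: [0.4609, 0.3939, 0.0707]
tool_rot: [0.704, 0.083, -0.086, -0.701]
force: [-0.4, -0.7, 0.4]
gripper_width: 0.0609
```

carry_out:
  xyz:
    - [0, 0, 0]
    - [0, 0, 0]
    - [0, 0, 0]
    - [0, 0, 0]
    - [0, 0, 0]
  spin: [0, 0, 0, 0, 0]
  gripper: [0.2, 0.7, 0.7, 0.7, 0.7]

```text
time: 38.88
tcp_pos: [0.4625, 0.3973, 0.075]
tool_rot: [-0.702, -0.085, 0.084, 0.702]
force: [0.3, 0.4, 0.2]
gripper_width: 0.0317
```

carry_out:
  xyz:
    - [0, 0, 0]
    - [0, 0, 0]
    - [0, 0, 0]
    - [0, -0.01, 0]
    - [0, -0.01, 0]
  spin: [0, 0, 0, 0, 0]
  gripper: [0.7, 0.7, 0.7, 0.7, 0.7]

```text
time: 39.3
tcp_pos: [0.4611, 0.3959, 0.0937]
tool_rot: [0.703, 0.084, -0.086, -0.701]
force: [-0.7, -0.2, -3.7]
gripper_width: 0.022
```

carry_out:
  xyz:
    - [0, 0, -0.02]
    - [0, 0, -0.035]
    - [0, 0, -0.035]
    - [0, 0, -0.035]
    - [0, 0, -0.035]
  spin: [0, 0, 0, 0, 0]
  gripper: [0.7, 0.7, 0.7, 0.7, 0.7]

```text
time: 39.72
tcp_pos: [0.5001, 0.2399, 0.0946]
tool_rot: [0.702, 0.085, -0.085, -0.702]
force: [1.0, 0.1, -3.4]
gripper_width: 0.0216
```

carry_out:
  xyz:
    - [0, 0, -0.035]
    - [0, 0, -0.035]
    - [0, 0, -0.025]
    - [0, 0, -0.011]
    - [0, 0, 0]
  spin: [0, 0, 0, 0, 0]
  gripper: [0.7, 0.7, 0.7, 0.7, 0.7]

```text
time: 40.13
tcp_pos: [0.526, 0.1347, 0.0942]
tool_rot: [0.703, 0.083, -0.083, -0.701]
force: [-0.3, 0.1, -3.8]
gripper_width: 0.0216
```

carry_out:
  xyz:
    - [0, 0, 0]
    - [0, 0, 0]
    - [0, 0, 0]
    - [0, 0, 0]
    - [0, 0, 0]
  spin: [0, 0, 0, 0, 0]
  gripper: [0.7, 0.7, 0.7, 0.7, 0.7]

```text
time: 40.55
tcp_pos: [0.5249, 0.1399, 0.094]
tool_rot: [-0.702, -0.085, 0.085, 0.702]
force: [0.1, 0.0, -3.0]
gripper_width: 0.0215
```

```bash
python3 - <<'E'
from h import *
s,p,R=pose();print(p,rk(p),R.as_matrix()[:2,0],s["force"],s["gripper_width"])
E
```

```text
[0.5248818  0.13994569 0.09404747] [-0.11439977  0.06764511] [0.97082562 0.23978658] [ 0.11155839  0.03366285 -2.98355178] 0.02153527316298929
```

carry_out:
  xyz:
    - [0, 0.01, -0.0037]
    - [0, 0.008, 0]
    - [0, 0, 0]
    - [0.01, 0, 0]
    - [0.02, 0, 0]
  spin: [0, 0, 0, 0, 0]
  gripper: [0.7, 0.7, 0.7, 0.7, 0.7]

```text
time: 40.97
tcp_pos: [0.5525, 0.141, 0.075]
tool_rot: [0.703, 0.083, -0.087, -0.701]
force: [-0.1, 0.6, -4.2]
gripper_width: 0.0213
```

carry_out:
  xyz:
    - [0.02, 0, 0]
    - [0.02, 0, 0]
    - [0.02, 0, 0]
    - [0.02, 0, 0]
    - [0.01, 0, 0]
  spin: [0, 0, 0, 0, 0]
  gripper: [0.7, 0.7, 0.7, 0.7, 0.7]

```text
time: 41.38
tcp_pos: [0.6447, 0.1638, 0.0752]
tool_rot: [-0.702, -0.085, 0.084, 0.702]
force: [-0.4, 0.2, -2.9]
gripper_width: 0.0214
```

carry_out:
  xyz:
    - [0.004, 0.001, 0]
    - [0.001, 0, 0]
    - [0, 0, 0]
    - [0, 0, 0]
    - [0, 0, 0]
  spin: [0, 0, 0, 0, 0]
  gripper: [0.7, 0.7, 0.7, 0.7, 0.7]

```text
time: 41.8
tcp_pos: [0.6466, 0.1643, 0.0749]
tool_rot: [0.702, 0.084, -0.085, -0.702]
force: [0.1, -1.1, -3.8]
gripper_width: 0.0216
```

```bash
python3 - <<'E'
from h import *
s,p,R=pose();print(p,rk(p),R.as_matrix()[:2,0],s["force"],s["gripper_width"])
E
```

```text
[0.64656552 0.16430774 0.07488839] [0.00957038 0.0621282 ] [0.97124377 0.23808456] [ 0.14128464 -1.10321814 -3.7778598 ] 0.02164592470913535
```

carry_out:
  xyz:
    - [0.001, 0.0005, 0]
    - [0.001, 0, 0.001]
    - [0.001, 0, 0.0005]
    - [0, 0, 0]
    - [0, 0, 0]
  spin: [0, 0, 0, 0, 0]
  gripper: [0.7, 0.7, 0.7, 0.7, 0.7]

```text
time: 42.22
tcp_pos: [0.6501, 0.1669, 0.0745]
tool_rot: [-0.702, -0.085, 0.085, 0.702]
force: [0.4, 0.6, -3.3]
gripper_width: 0.0213
```

carry_out:
  xyz:
    - [0.001, 0, 0]
    - [0, 0, 0]
    - [0.001, 0, 0]
    - [0, 0, 0]
    - [0, 0, 0]
  spin: [0, 0, 0, 0, 0]
  gripper: [0.7, 0.7, 0.7, 0.7, 0.7]

```text
time: 42.63
tcp_pos: [0.6508, 0.1669, 0.0742]
tool_rot: [0.702, 0.084, -0.086, -0.702]
force: [-3.3, -0.7, 0.2]
gripper_width: 0.0214
```

carry_out:
  xyz:
    - [0.001, 0, 0]
    - [0, 0, 0]
    - [0.001, 0, 0]
    - [0, 0, 0]
    - [0, 0, 0]
  spin: [0, 0, 0, 0, 0]
  gripper: [0.7, 0.7, 0.7, 0.7, 0.7]

```text
time: 43.05
tcp_pos: [0.6515, 0.167, 0.074]
tool_rot: [0.703, 0.083, -0.086, -0.702]
force: [-6.7, -1.7, 0.4]
gripper_width: 0.0217
```

```bash
python3 - <<'E'
from h import *
s,p,R=pose();print(p,rk(p),R.as_matrix()[:2,0],s["force"],s["gripper_width"])
E
```

```text
[0.65145794 0.16701083 0.0740323 ] [0.01496786 0.06357965] [0.9713107  0.23775489] [-6.68968917 -1.72383823  0.35895167] 0.021746479607673064
```

carry_out:
  xyz:
    - [-0.0015, 0, 0]
    - [0, 0, 0]
    - [0, 0, 0]
    - [0, 0, 0]
    - [0, 0, 0]
  spin: [0, 0, 0, 0, 0]
  gripper: [0.7, 0.7, 0.2, -0.1, -0.3]

```text
time: 43.47
tcp_pos: [0.6548, 0.1681, 0.0756]
tool_rot: [-0.702, -0.086, 0.083, 0.702]
force: [0.6, -0.4, -0.4]
gripper_width: 0.038
```

carry_out:
  xyz:
    - [0, 0, 0]
    - [0, 0, 0]
    - [0, -0.02, 0]
    - [0, -0.03, 0]
    - [0, -0.04, 0]
  spin: [0, 0, 0, 0, 0]
  gripper: [-0.3, -0.3, -0.3, -0.3, -0.3]

```text
time: 43.88
tcp_pos: [0.6511, 0.1666, 0.1631]
tool_rot: [0.702, 0.083, -0.086, -0.702]
force: [0.1, -0.3, 0.3]
gripper_width: 0.061
```

carry_out:
  xyz:
    - [-0.02, -0.02, -0.03]
    - [-0.02, -0.02, -0.03]
    - [-0.02, -0.02, -0.03]
    - [-0.02, -0.02, -0.03]
    - [-0.02, 0, -0.03]
  spin: [0, 0, 0, 0, 0]
  gripper: [-0.3, -0.3, -0.3, -0.3, -0.3]

```text
time: 44.3
tcp_pos: [0.5933, -0.0028, 0.2489]
tool_rot: [0.702, 0.088, -0.082, -0.702]
force: [1.3, 0.8, 0.8]
gripper_width: 0.0611
```

carry_out:
  xyz:
    - [-0.01, 0, -0.035]
    - [0, 0, -0.035]
    - [0, 0, -0.02]
    - [0, 0, 0]
    - [0, 0, 0]
  spin: [0, 0, 0, 0, 0]
  gripper: [-0.3, -0.3, -0.3, -0.3, -0.3]

```text
time: 44.72
tcp_pos: [0.603, -0.0933, 0.2446]
tool_rot: [-0.702, -0.084, 0.083, 0.702]
force: [0.1, 0.8, 0.5]
gripper_width: 0.0608
```

```bash
python3 - <<'E'
from h import *
import cv2,pickle
s,p,R=pose();print(p,rk(p),s["time"])
im=grab_frame("top");a=cv2.resize(im[95:195,215:410],None,fx=4,fy=4,interpolation=cv2.INTER_CUBIC)
sc=grab_frame("scene");b=cv2.resize(sc[110:250,170:300],None,fx=1.3,fy=1.3,interpolation=cv2.INTER_CUBIC)
cv2.imwrite("pics/top2.png",im);cv2.imwrite("pics/scene2.png",sc);
b=cv2.resize(b,(390,190)) if False else b
o=np.zeros((a.shape[0]+b.shape[0],780,3),np.uint8);o[:a.shape[0]]=a;o[a.shape[0]:,:b.shape[1]]=b
w=cv2.resize(im,(243,182));o[a.shape[0]:,300:543]=w[:b.shape[0]]
cv2.imwrite("pics/fin.png",o)
E
```

```text
[ 0.60303171 -0.09325188  0.24455623] [-0.09442929 -0.17747563] 44.7167
```

View pics/fin.png

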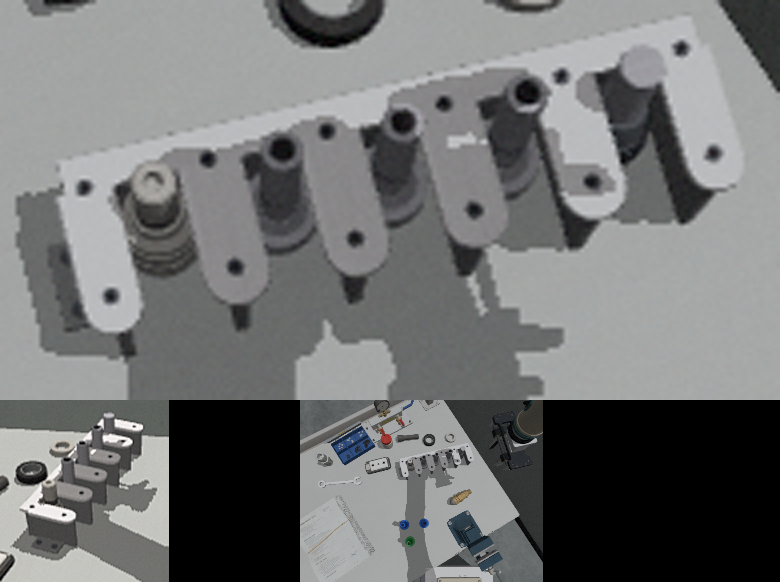

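All five stand in their lanes. The tops are at crop (153,183), (284,150), (403,121), (526,93) and (641,67). I check the row numerically.

```bash
python3 - <<'E'
from h import *
c=calibration("top")
for n,q,z in[("arb",(153,183),.098),("m0",(284,150),.104),("m1",(403,121),.104),("m2",(526,93),.104),("col",(641,67),.101)]:
    print(n,rk(p2w(c,(215+(q[0]+.5)/4-.5,95+(q[1]+.5)/4-.5),z)).round(4))
E
```

```text
arb [0.0137 0.1278]
m0 [0.0128 0.0607]
m1 [ 0.0135 -0.0008]
m2 [ 0.0132 -0.0647]
col [ 0.0139 -0.1258]
```

```bash
python3 -c "
from rig import arm,sensors
print(arm.job_done(), sensors.sense()['time'])"
```

```text
the job is handed in; nothing more can be done
the job is handed in; nothing more can be done
```

The swap is done and the job is handed in, at about 45 s of the 208 s allowed; no verdict was reported. The arbor is in lane 1, the collet holder in lane 5, and the three grey mandrels in lanes 2, 3 and 4. I slid each one in until it met the back stop with 7–9 N, then released it.

**Final check:** in the last top view all five stand upright in one row. Their axes are at rack x = 12.8–13.9 mm and within about 3 mm of their lane centres. The lane 2 mandrel is the furthest off, at y = 61 mm instead of 64.

**Disagreement:** the arm's contact readings put the home position about 2–3 mm deeper than my image-based rack origin. It was the same for all five, so I took it as an error in that origin.

**Knocked mandrel:** one mandrel had been moved about 25 mm during the run. I found it again in the pictures and put it away. I never touched the valve, the shim cassette or the blue and green lookalikes.

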